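# Gauge the bearing blocks, load the housing and hook its cover on

### The arm

A 6-joint arm with a two-finger parallel gripper is mounted at the origin on a cart in front of the work surface, level with it; the furniture and walls round the work are solid. World frame = base frame: x ahead of the robot, y to its left, z up, the work surface at z = 0. Lengths are in m, angles in rad, forces in N, time in s.
With the tool pointing down it reaches from about 0.275 to 0.85 m from the base axis. Payload 5.2 kg.
Tool frame: the origin (TCP) lies midway between the tips of the shut fingers; the grasp point (between the pads) lies 19 mm behind it (ctrl.grip_point_offset is the distance from the TCP to the grasp point, in m); z points along the fingers, y is the line along which they close (so a half turn about z gives the same grasp; the last joint's range is limited). The gripper opens to 85 mm and grips with 20 to 120 N. Pads are 22 mm wide; open, the fingers measure 114 mm over their backs; the gripper's body (76 mm by 85 mm) begins 54 mm behind the grasp point. The pads swing forward as they close: fully open they stand 13 mm farther back than shut.
Start: joints at [1.134, 0.259, 1.535, -0, 1.348, -0.203], TCP at [0.127, 0.535, 0.231] pointing down, gripper open.
Joint ranges: [-3.14, 3.14], [-0.91, 2.08], [0.19, 2.58], [-1.22, 4.36], [0.22, 2.71], [-3.12, 3.12]. Speed limits (rad/s): [2.57, 2.57, 3.14, 3.14, 3.14, 3.14].

### API

Orientations are given as a rotation vector (axis times angle).
In Python, from station import ctrl gives the robot as it stands.
- The arm moves only by the shell command python3 -m jog 'ROWS' [FORCE]. ROWS is JSON, a list that holds one entry, the list of rows, each a list of 5 numbers: the shift along the tool's x, y, z in units of 25 mm (1.0 is 25 mm), then the turn about the tool's z in units of 5 degrees (1.0 is 5 degrees), then the opening in per cent of the stroke, from 0 (shut) to 100 (fully open). In form: [[[tx, ty, tz, roll, jaw], ...]]. A call has 1 to 5 rows; each row shifts and turns the commanded pose from where the row before left it, along the tool's axes as they then stand; what a row does not reach is not made up. A row lasts 1/8 s, in which the tool goes at most 62.5 mm and 10.7 degrees, less where a joint would pass 70% of its speed; a pose out of reach is approached as far as the arm can. A call is refused whole if a number of a shift passes 1 or a number of a turn 1, either way. A call with a gripper value outside its range is refused whole. The fingers move at their own pace and stop on an object; FORCE is the grip in N (left out, the last holds). Time passes only in rows, so rows that do not move let the fingers close. It gives the time, the measured TCP pose, the force, the opening and the grip force at its end, in the units of the state.
- ctrl.sense(): the state, without advancing time (a new reading comes with each control period).
- ctrl.read_camera(name): name is "scene" or "top"; returns the picture (400x640x3 uint8, red, green, blue); there is no depth.
- ctrl.camera_info(name): a dict with "fx", "fy", "cx", "cy" (pixels), "rvec" (rotation vector, rad) and "tvec" (3), from world to camera coordinates, as OpenCV has them. Camera axes: x right, y down, z forward; pixel columns grow to the right and rows downward; lengths in m; the calibration is good to about 2 mm. A picture is of the moment at which its call begins. camera_info takes no time and is no camera call.
- ctrl.sign_off(): hands the job in; it is judged then, once.
The state is a dict: "t": time; "qpos": joint angles; "qvel": joint speeds; "joint_efforts": joint torques, N m; "eef_pos": TCP position; "tool_rot": TCP orientation; "ft_force": force on the tool from outside, world axes, zero at the start; "wrist_torque": the same for the moment, N m; "grip_width": finger opening in m; "grip_force": force on a finger pad.
Only numpy, scipy, OpenCV 4.12 (cv2) and the standard library are available. Lean on these libraries where they do the work, as an engineer would, in place of code of your own. Each camera call takes 0.05 s, during which the arm holds its last target. There are 200 camera calls.

### The job

Try the plug gauge in the bores of the bearing blocks on the bench: lay every block whose bore lets the pin pass right in flat inside the blue drive housing, and lay the undersize ones flat in the steel reject tray. Stand the gauge back home in its wooden stand, then close the housing with its cover: hook the cover's lip under the housing's ledge with the cover tilted, and swing it down until it lies flat and fully seated. Leave the tape measure and the bottle alone.

Things in the scene. Friction and masses are not known exactly. Their poses are not given: they have to be found in the camera images.
- housing: fixed blue open-topped housing. Origin: on the bench under the middle of its inside; x points away from its ledge (about away from the robot), z up. Inside: x -65..65, y -90..90 mm, floor 4 mm up, rims 52 mm up. Walls 5 mm, but the wall with the ledge spans x -83..-65. The cover's lip goes under the ledge; its flange then drops just inside the +x wall.
- housing_gap (a point): middle of the mouth of the gap under the ledge, at x -66, z 57 mm in the housing's axes, which it shares. The steel ledge, a 3 mm strip 190 mm long in y, overhangs the -x rim at z 62..65, x -78..-66; the gap between rim and ledge is 10 mm high, open to +x and closed behind by a stop at x = -78 (12 mm deep).
- cover_pull (a point): loose aluminium cover, level on a wooden rest 22 mm high at the start: plate 149 (x) x 186 (y) x 4 mm, 0.3 kg, with a black upright pull in the middle of its top, 14 mm thick in x, 80 mm long in y, rising 36 mm above the plate. Point: in the pull, 27 mm over the plate's underside; x points from lip to flange, z up. Lifted by the pull it can be carried and tilted about y.
- cover_lip (a point): middle of the cover's lip (its plain -x edge) on the underside, 74.5 mm in -x and 27 mm below cover_pull; same axes. Under the plate hangs a flange 14 mm deep, 172 mm long in y, outer face at x +64.5 mm, so it goes in lip first with the flange side up by 0.1 to 0.3 rad. Seated: plate flat on the rims, cover_pull 79 mm over the bench, -3.5 to 0.5 mm from the housing's middle in x, +-4 in y.
- tray: fixed open steel tray for rejects, 130 (x) x 210 (y) x 30 mm high, walls and floor 3 mm; origin under its middle on the bench, z up.
- stand: fixed wooden stand for the plug gauge, 60 x 60 x 40 mm high, with a vertical 24 mm through hole in its middle (mouth bevelled 2 mm); origin under its middle on the bench.
- gauge_grip (a point): loose plug gauge, upright in its stand: steel pin pointing down, 20 mm wide, 36 mm long, its last 3 mm tapered to 15.6 mm; a collar 30 mm wide, 6 mm thick, that rests on the stand; a square handle 22 x 22 x 50 mm. Point: middle of the handle, 67 mm above the pin's tip; x and y square to the handle's faces, z up. 0.15 kg.
- gauge_tip (a point): middle of the flat end of the gauge's pin; 4 mm over the bench when the gauge is home in its stand.
- block_a_mid (a point): dark steel bearing block, 44 (x) x 70 (y) x 30 mm high, flat on the bench, vertical through bore in its middle (mouth bevelled 1.5 mm), a dark screw hole either side of it in y. Blocks look alike, but a good bore is 22 mm wide, an undersize one 18 mm; names do not tell which. Point: the block's centre, on the bore axis, 15 mm over its underside; z up. About 0.25 to 0.5 kg. Some are absent (None from the start).
- block_b_mid (a point): dark steel bearing block, 44 (x) x 70 (y) x 30 mm high, flat on the bench, vertical through bore in its middle (mouth bevelled 1.5 mm), a dark screw hole either side of it in y. Blocks look alike, but a good bore is 22 mm wide, an undersize one 18 mm; names do not tell which. Point: the block's centre, on the bore axis, 15 mm over its underside; z up. About 0.25 to 0.5 kg. Some are absent (None from the start).
- block_c_mid (a point): dark steel bearing block, 44 (x) x 70 (y) x 30 mm high, flat on the bench, vertical through bore in its middle (mouth bevelled 1.5 mm), a dark screw hole either side of it in y. Blocks look alike, but a good bore is 22 mm wide, an undersize one 18 mm; names do not tell which. Point: the block's centre, on the bore axis, 15 mm over its underside; z up. About 0.25 to 0.5 kg. Some are absent (None from the start).
- block_d_mid (a point): dark steel bearing block, 44 (x) x 70 (y) x 30 mm high, flat on the bench, vertical through bore in its middle (mouth bevelled 1.5 mm), a dark screw hole either side of it in y. Blocks look alike, but a good bore is 22 mm wide, an undersize one 18 mm; names do not tell which. Point: the block's centre, on the bore axis, 15 mm over its underside; z up. About 0.25 to 0.5 kg. Some are absent (None from the start).
- tape_measure: bystander: yellow tape measure, 36 x 80 x 62 mm; origin under its middle.
- threadlock_bottle: bystander: small red bottle, standing, 24 x 36 x 92 mm; origin under its middle.
There are look-alikes about, which are no part of the job. What is shaped like the part that bears gauge_grip but purple or yellow is not meant.

How it is judged:
On the way, in this order (a step that is already met when the one before it is completed fails the run):
1. the gauge's pin has passed at least 15 mm into the bore of a good block (((horizontal distance between gauge_tip and block_a_mid below 0.006 m and z of gauge_tip in the frame of block_a_mid below 0 m) or (horizontal distance between gauge_tip and block_c_mid below 0.006 m and z of gauge_tip in the frame of block_c_mid below 0 m))), for 0.1 s.
2. the cover's lip is under the ledge while the cover is tilted by more than 0.06 rad (x of cover_lip in the frame of housing between -0.082 and -0.069 m and z of cover_lip in the frame of housing between 0.047 and 0.062 m and y of cover_lip in the frame of housing between -0.02 and 0.02 m and angle between cover_pull's own z axis and vertical between 0.06 and 0.6 rad), for 0.05 s.
At the end, for the whole second after the job is handed in: Good (22 mm) blocks flat on the housing floor, undersize (18 mm) ones flat in the tray; gauge upright in its stand, tip under 10 mm from the bench; cover seated: lip 3 mm or more under the ledge, within 10 mm sideways, 3.5 mm in height, 0.03 rad of level, 0.08 rad of square (x of block_a_mid in the frame of housing between -0.055 and 0.055 m and y of block_a_mid in the frame of housing between -0.08 and 0.08 m and z of block_a_mid in the frame of housing between 0.005 and 0.03 m and angle between each of block_a_mid, block_c_mid, block_b_mid, block_d_mid's own z axis and vertical below 0.2 rad and x of block_c_mid in the frame of housing between -0.055 and 0.055 m and y of block_c_mid in the frame of housing between -0.08 and 0.08 m and z of block_c_mid in the frame of housing between 0.005 and 0.03 m and x of block_b_mid in the frame of tray between -0.055 and 0.055 m and y of block_b_mid in the frame of tray between -0.095 and 0.095 m and z of block_b_mid in the frame of tray between 0.005 and 0.03 m and x of block_d_mid in the frame of tray between -0.055 and 0.055 m and y of block_d_mid in the frame of tray between -0.095 and 0.095 m and z of block_d_mid in the frame of tray between 0.005 and 0.03 m and horizontal distance between gauge_tip and stand below 0.008 m and height (world z) of gauge_tip below 0.01 m and angle between gauge_grip's own z axis and vertical below 0.12 rad and x of cover_lip in the frame of housing between -0.082 and -0.069 m and y of cover_lip in the frame of housing between -0.01 and 0.01 m and z of cover_lip in the frame of housing between 0.048 and 0.0555 m and angle between cover_pull's own z axis and vertical below 0.03 rad and angle between the x axis of cover_pull and the x axis of housing, either way round below 0.08 rad); the robot touches nothing.
It fails at once if the tape measure is moved more than 3 cm (distance of tape_measure from where it was at the start of the episode above 0.03 m).
It fails at once if the threadlock bottle is moved more than 3 cm (distance of threadlock_bottle from where it was at the start of the episode above 0.03 m).
Of block_b, block_c, block_d only 2 to 3 are there at a start; the rules pass over those that are not, and their reading is None.
At some moment in a run one of block_a, block_c, block_b, block_d may be knocked a few centimetres aside while the robot is not near it.
It also fails if it takes over 208 s, if anything falls off the work surface, if the arm or the gripper's body presses on something with over 40 N, if the wrist force passes 120 N, or if a joint passes its speed limit or range.

## Working session

There is one attempt and no reset: what is moved stays moved. The work goes in short steps, Python scripts to look and compute and a shell command to move; the robot and the scene stay as the last step left them, time stands still between calls to the robot, and variables do not carry over. Pictures are saved under pics/ and viewed, at most 14 in all, crops included, and the job is handed in when it is done.

```bash
mkdir -p pics; ls
cat > h.py <<'E'
import numpy as np, cv2
from station import ctrl
def cam(n):
    i=ctrl.camera_info(n);R=cv2.Rodrigues(np.array(i["rvec"],float))[0];t=np.array(i["tvec"],float).ravel()
    return i,R,t
def ray(n,u,v,z):
    i,R,t=cam(n);d=R.T@np.array([(u-i["cx"])/i["fx"],(v-i["cy"])/i["fy"],1]);o=-R.T@t
    return o+d*(z-o[2])/d[2]
def proj(n,p):
    i,R,t=cam(n);c=R@np.array(p,float)+t
    return np.array([i["fx"]*c[0]/c[2]+i["cx"],i["fy"]*c[1]/c[2]+i["cy"]])
def snap(n,f=None):
    im=cv2.cvtColor(np.array(ctrl.read_camera(n)),cv2.COLOR_RGB2BGR)
    if f: cv2.imwrite("pics/"+f,im)
    return im
E
python3 - <<'E'
from h import *
for n in("top","scene"):
    im=snap(n,n+"0.png"); i,R,t=cam(n); print(n,i["fx"],-R.T@t, R[2])
    cv2.imwrite("pics/"+n+"0b.png",cv2.resize(im,(800,500),interpolation=cv2.INTER_CUBIC))
s=ctrl.sense();print(s)
E
```

```text
pics
top 467.3946528589802 [ 0.34779634 -0.0439168   1.21721852] [ 0.16943979 -0.01098907 -0.98547927]
scene 473.08679204642146 [-0.05855824 -0.60736768  0.92950003] [ 0.50138387  0.47928137 -0.72034963]
{'t': 0.1, 'qpos': array([ 1.13418515e+00,  2.59271788e-01,  1.53600505e+00, -1.66494689e-05,
        1.34802777e+00, -2.02789501e-01]), 'qvel': array([-0.00080049, -0.00194751, -0.00346286,  0.00014215, -0.00121291,
        0.00068894]), 'joint_efforts': array([ 2.66873751e-03, -4.46966565e+01, -2.91250026e+01, -1.74930919e-04,
        6.25258588e-03,  7.71799051e-07]), 'eef_pos': array([0.12719486, 0.53457663, 0.23054434]), 'tool_rot': array([-3.66383277e-01, -3.11962781e+00,  2.56046610e-03]), 'ft_force': array([-0.23754364,  1.11167381,  0.36019322]), 'wrist_torque': array([-0.01520878, -0.02271271,  0.00883591]), 'grip_force': 0.0, 'grip_width': 0.08550541042986291}
```

View pics/top0b.png

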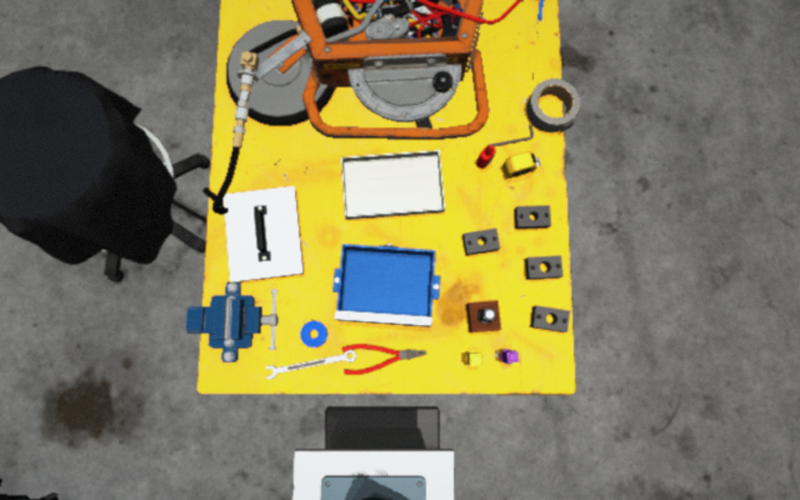

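View pics/scene0b.png

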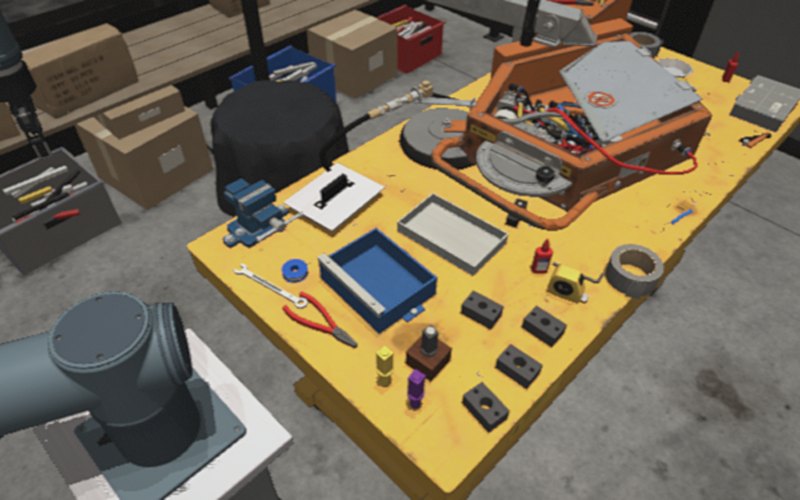

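The top view (800-px scale) shows these:
- Four blocks at (481,241), (533,217), (544,267) and (550,318).
- The brown stand with the gauge at (487,315).
- Gauge look-alikes in yellow (472,358) and purple (508,356), which I reject by colour.
- The housing at (387,283) with its ledge on the robot side, the tray at (392,184), and the cover at (262,232).
- The bottle at (486,156) and the tape measure at (521,164).

Run:
```python
from h import *
im=cv2.imread("pics/top0.png")
c=im[155:300,365:465]; cv2.imwrite("pics/c1.png",cv2.resize(c,None,fx=4,fy=4,interpolation=cv2.INTER_CUBIC))
sc=cv2.imread("pics/scene0.png")
hsv=cv2.cvtColor(im,cv2.COLOR_BGR2HSV)
def rects(m,z,lo,hi,name,roi):
    x0,y0,x1,y1=roi; mm=np.zeros_like(m); mm[y0:y1,x0:x1]=m[y0:y1,x0:x1]
    for k in cv2.findContours(mm,cv2.RETR_EXTERNAL,cv2.CHAIN_APPROX_NONE)[0]:
        if lo<cv2.contourArea(k)<hi:
            w=np.array([ray("top",u,v,z)[:2] for u,v in k[:,0,:]],np.float32)
            (c,s,a)=cv2.minAreaRect(w); print(name,np.round(c,4),np.round(s,4),round(a,1), cv2.minAreaRect(k)[0])
H,S,V=cv2.split(hsv)
rects(((V<100)).astype(np.uint8)*255,0.03,200,2000,"block",(365,150,465,270))
rects(((S<60)&(V>150)).astype(np.uint8)*255,0.026,2000,9000,"cover",(170,140,250,235))
rects(((V<70)).astype(np.uint8)*255,0.06,100,2000,"pull",(195,155,225,215))
rects(((H>95)&(H<130)&(S>100)).astype(np.uint8)*255,0.052,2000,9000,"housing",(255,190,360,265))
rects(((S<60)&(V>120)).astype(np.uint8)*255,0.065,500,3000,"ledge",(255,235,360,270))
rects(((S<60)).astype(np.uint8)*255,0.03,2000,9000,"tray",(255,110,370,185))
rects(((S>60)&(V<110)).astype(np.uint8)*255,0.04,200,2000,"stand",(365,230,410,275))
rects(((S<60)).astype(np.uint8)*255,0.092,20,2000,"gauge",(365,230,410,275))
```

```text
cover [0.5765 0.2358] [0.205 0.154] 7.0 (208.52334594726562, 190.55108642578125)
pull [0.5803 0.2282] [0.1069 0.0211] 7.4 (209.27725219726562, 185.97555541992188)
housing [ 0.4876 -0.0241] [0.2093 0.1337] 86.3 (309.135009765625, 223.5205841064453)
ledge [ 0.4101 -0.0178] [0.189 0.027] 83.4 (306.3130798339844, 254.05755615234375)
tray [ 0.692  -0.0344] [0.1334 0.2081] 4.8 (313.9908752441406, 147.2080078125)
stand [ 0.4149 -0.2156] [0.055  0.0593] 5.5 (385.3719482421875, 252.84754943847656)
gauge [ 0.4143 -0.2168] [0.0239 0.0292] 0.2 (389.0, 252.0)
```

View pics/c1.png

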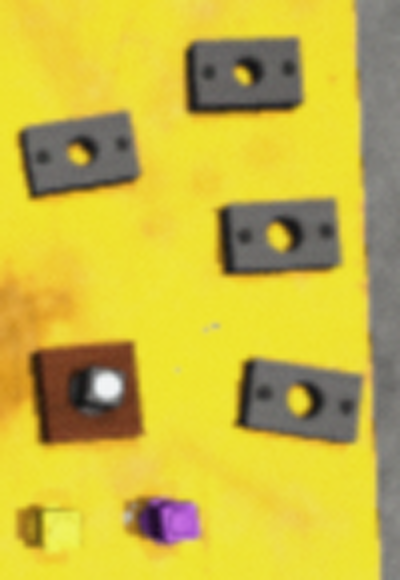

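The crop shows dark blocks at crop pixels (247,73), (80,153), (283,236) and (302,400). The lower two bores look larger. The gauge's handle top is at (107,387), on the brown stand, and I choose that one.

```bash
cat >> h.py <<'E'
def blocks(im,roi=(365,150,458,270),z=0.03,lo=150,hi=900):
    H,S,V=cv2.split(cv2.cvtColor(im,cv2.COLOR_BGR2HSV)); m=((S<90)&(V>58)&(V<140)).astype(np.uint8)*255
    x0,y0,x1,y1=roi; mm=np.zeros_like(m); mm[y0:y1,x0:x1]=m[y0:y1,x0:x1]
    mm=cv2.morphologyEx(mm,cv2.MORPH_OPEN,np.ones((2,2),np.uint8))
    out=[]
    for k in cv2.findContours(mm,cv2.RETR_EXTERNAL,cv2.CHAIN_APPROX_NONE)[0]:
        if lo<cv2.contourArea(k)<hi:
            w=np.array([ray("top",u,v,z)[:2] for u,v in k[:,0,:]],np.float32)
            c,s,a=cv2.minAreaRect(w); b=cv2.boxPoints((c,s,a)); e=max([b[1]-b[0],b[2]-b[1]],key=np.linalg.norm)
            yaw=np.degrees(np.arctan2(-e[0],e[1])); yaw=(yaw+90)%180-90 # block x-axis angle vs world x
            out.append((np.round(c,4),np.round(s,3),round(float(yaw),1),np.round(cv2.minAreaRect(k)[0],1)))
    return out
def tool():
    s=ctrl.sense();R=cv2.Rodrigues(np.array(s["tool_rot"]))[0]
    return s,R
def go(xyz,yaw=None):
    """units for moving TCP to xyz; yaw = world angle (deg) wanted for tool y axis (mod 180). Shift in present tool axes"""
    s,R=tool();d=R.T@(np.array(xyz)-s["eef_pos"])/0.025
    ay=np.degrees(np.arctan2(R[1,1],R[0,1])); r=None
    if yaw is not None: r=((ay-yaw+90)%180-90)/5  # tool z down: + roll turns world cw
    print("t",round(s["t"],2),"pos",np.round(s["eef_pos"],4),"yaw_y",round(ay,1),"q6",round(s["qpos"][5],2),"tilt",np.round(R[:,2],3),"shift",np.round(d,2),"roll",None if r is None else round(r,2),"grip",round(s["grip_width"],4),round(s["grip_force"],1),"F",np.round(s["ft_force"],1))
E
python3 - <<'E'
from h import *
im=cv2.imread("pics/top0.png")
for b in blocks(im): print(b)
# gauge handle top: corners via brightness
H,S,V=cv2.split(cv2.cvtColor(im,cv2.COLOR_BGR2HSV))
m=np.zeros_like(V); m[235:272,370:405]=((S<90)&(V>120))[235:272,370:405]*255
k=max(cv2.findContours(m,0,1)[0],key=cv2.contourArea); M=cv2.moments(k); u,v=M['m10']/M['m00'],M['m01']/M['m00']; print("gtop",u,v,ray("top",u,v,.096),cv2.minAreaRect(k))
# bore areas: yellow inside blocks & rays for housing corner
sc=cv2.imread("pics/scene0.png"); hs=cv2.cvtColor(sc,cv2.COLOR_BGR2HSV)
cv2.imwrite("pics/c2.png",cv2.resize(sc[180:350,220:440],None,fx=3.5,fy=3.5,interpolation=cv2.INTER_CUBIC))
cv2.imwrite("pics/c3.png",cv2.resize(im[105:270,170:360],None,fx=4,fy=3.6,interpolation=cv2.INTER_CUBIC))
go([0.4149,-0.2156,0.25],0)
E
```

```text
(array([ 0.409 , -0.3591]), array([0.068, 0.041]), -8.5, array([441.5, 255.8]))
(array([ 0.5144, -0.3505]), array([0.043, 0.069]), 3.5, array([436.4, 214.6]))
(array([ 0.5674, -0.2204]), array([0.043, 0.069]), 8.6, array([385.5, 194. ]))
(array([ 0.622 , -0.3306]), array([0.042, 0.068]), 3.1, array([427.2, 173.7]))
gtop 391.2811244979919 251.03212851405618 [ 0.41641781 -0.22166609  0.096     ] ((391.20001220703125, 251.10000610351562), (7.602630138397217, 7.155416965484619), 26.56505012512207)
t 0.1 pos [0.1272 0.5346 0.2305] yaw_y 76.6 q6 -0.2 tilt [-0.001 -0.002 -1.   ] shift [-18.15 -26.53  -0.74] roll 15.32 grip 0.0855 0.0 F [-0.2  1.1  0.4]
```

View pics/c2.png

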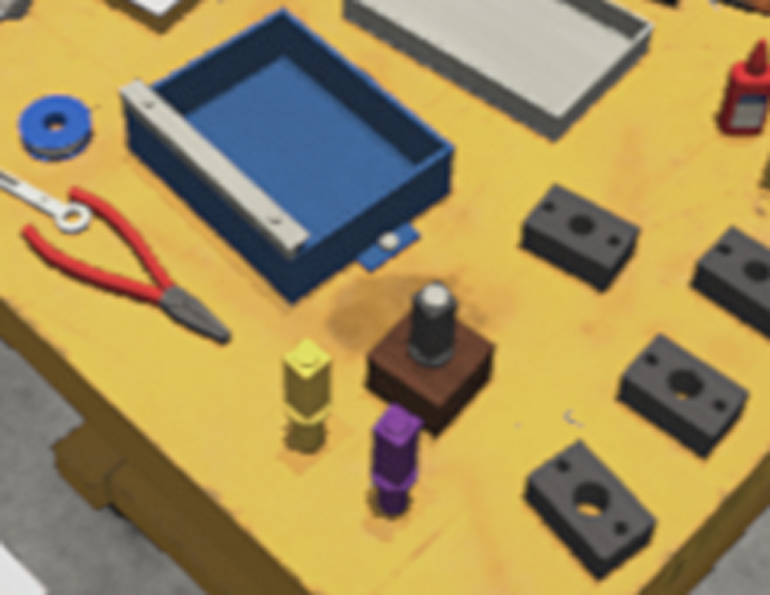

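View pics/c3.png

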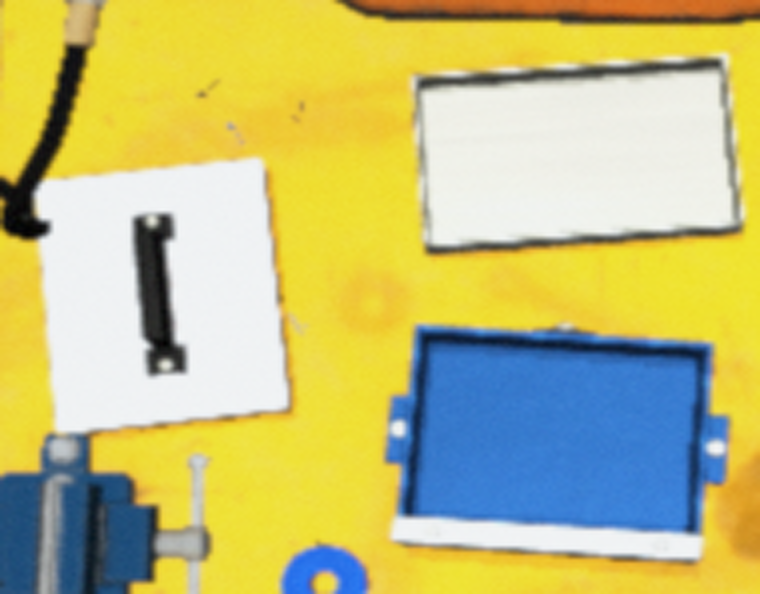

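The crops show the housing's ledge on the robot side. The cover's pull runs along world x, so the cover must be turned a quarter. The gauge in its brown stand is the real one, with its top at scene pixel (344,265). Next I roll the tool, then travel to it.

```bash
for i in 1; do python3 -m jog '[[[0,0,0,1,50],[0,0,0,1,50],[0,0,0,1,50],[0,0,0,1,50],[0,0,0,1,50]]]' 30; done | tail -c 600
python3 -m jog '[[[0,0,0,1,50],[0,0,0,1,50],[0,0,0,1,50],[0,0,0,1,50],[0,0,0,1,50]]]' >/dev/null
python3 -m jog '[[[0,0,0,1,50],[0,0,0,1,50],[0,0,0,1,50],[0,0,0,1,50],[0,0,0,0,50]]]' >/dev/null
python3 - <<'E'
from h import *
go([0.4164,-0.2205,0.2],4)
def tri(a,b):
    A=[];B=[]
    for n,(u,v) in(("top",a),("scene",b)):
        i,R,t=cam(n);d=R.T@np.array([(u-i["cx"])/i["fx"],(v-i["cy"])/i["fy"],1]);d/=np.linalg.norm(d);o=-R.T@t
        P=np.eye(3)-np.outer(d,d);A.append(P);B.append(P@o)
    return np.linalg.lstsq(np.vstack(A),np.hstack(B),rcond=None)[0]
sc=cv2.imread("pics/scene0.png");H,S,V=cv2.split(cv2.cvtColor(sc,cv2.COLOR_BGR2HSV))
m=np.zeros_like(V); m[258:275,334:355]=((S<60)&(V>110))[258:275,334:355]*255
k=max(cv2.findContours(m,0,1)[0],key=cv2.contourArea);M=cv2.moments(k);u,v=M['m10']/M['m00'],M['m01']/M['m00'];print(u,v,cv2.boundingRect(k),tri((391.28,251.03),(u,v)),ray("scene",u,v,.096))
print(ctrl.grip_point_offset)
E
```

```text
t: 0.72
eef_pos: [0.1272, 0.5347, 0.2308]
tool_rot: [-1.037, -2.965, 0.002]
ft_force: [0.4, 0.1, -0.3]
grip_width: 0.0424
grip_force: 0.0
t 1.98 pos [0.1273 0.5348 0.2309] yaw_y 6.6 q6 1.02 tilt [-0.    -0.001 -1.   ] shift [-31.35   7.99   1.26] roll 0.53 grip 0.0428 0.0 F [-0.5  0.2  0.8]
343.85714285714283 264.07142857142856 (340, 261, 9, 7) [ 0.4158407  -0.2207799   0.09969411] [ 0.4175606  -0.21880169  0.096     ]
0.0187
```

```bash
python3 -m jog '[[[-1,0.26,0,0.5,50],[-1,0.26,0,0,50],[-1,0.26,0,0,50],[-1,0.26,0,0,50],[-1,0.26,0,0,50]]]' >/dev/null
python3 -m jog '[[[-1,0.26,0,0,50],[-1,0.26,0,0,50],[-1,0.26,0,0,50],[-1,0.26,0,0,50],[-1,0.26,0,0,50]]]' >/dev/null
python3 -m jog '[[[-1,0.26,0,0,50],[-1,0.26,0,0,50],[-1,0.26,0,0,50],[-1,0.26,0,0,50],[-1,0.26,0,0,50]]]' >/dev/null
python3 -m jog '[[[-1,0.26,0,0,50],[-1,0.26,0,0,50],[-1,0.26,0,0,50],[-1,0.26,0,0,50],[-1,0.26,0,0,50]]]' >/dev/null
python3 -m jog '[[[-1,0.26,0,0,50],[-1,0.26,0,0,50],[-1,0.26,0,0,50],[-1,0.26,0,0,50],[-1,0.26,0,0,50]]]' >/dev/null
python3 -m jog '[[[-1,0.26,0,0,50],[-1,0.26,0,0,50],[-1,0.26,0,0,50],[-1,0.26,0,0,50],[0,0,0,0,50]]]' >/dev/null
python3 -c "
from h import *
go([0.416,-0.2205,0.055],4)"
```

```text
t 5.72 pos [ 0.3688 -0.1757  0.2312] yaw_y 4.1 q6 -0.79 tilt [-0. -0. -1.] shift [-1.92  1.76  7.05] roll 0.01 grip 0.0427 0.0 F [-0.1  0.1 -0.5]
```

```bash
python3 -m jog '[[[-0.96,0.88,0,0,50],[-0.96,0.88,0,0,50],[0,0,1,0,50],[0,0,1,0,50],[0,0,1,0,50]]]' >/dev/null
python3 -c "
from h import *
go([0.416,-0.2205,0.055],4)"
python3 -m jog '[[[0,0,1,0,50],[0,0,1,0,50],[0,0,1,0,50],[0,0,1,0,50],[0,0,0,0,50]]]' >/dev/null
python3 -c "
from h import *
go([0.416,-0.2205,0.055],4)
im=snap('scene','s1.png');a=im[200:320,270:430];b=snap('top')[210:300,340:460]
cv2.imwrite('pics/c4.png',np.hstack([cv2.resize(a,(400,300)),cv2.resize(b,(400,300))]))"
```

```text
t 6.35 pos [ 0.4155 -0.218   0.1555] yaw_y 4.2 q6 -0.79 tilt [-0.     0.001 -1.   ] shift [-0.1   0.02  4.02] roll 0.03 grip 0.0426 0.0 F [-0.3  0.6 -0.1]
t 6.97 pos [ 0.4143 -0.2172  0.055 ] yaw_y 4.2 q6 -0.79 tilt [-0.003  0.003 -1.   ] shift [-0.14  0.06 -0.  ] roll 0.03 grip 0.0427 0.0 F [-1.  -0.6 -0. ]
```

View pics/c4.png

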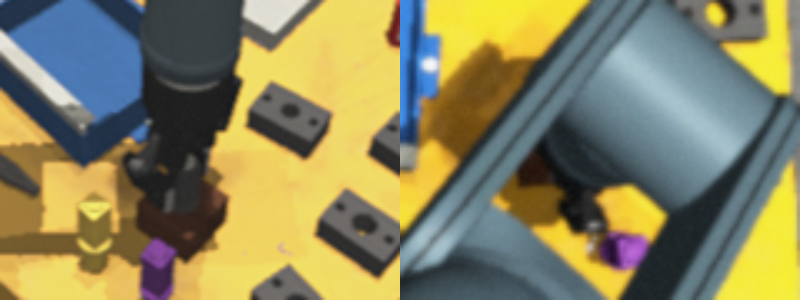

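The fingers straddle the gauge over the brown stand (crop pixel 180,190), clear of the yellow and purple look-alikes. I trim and close.

```bash
python3 -m jog '[[[-0.14,0.04,0,0,50],[0,0,0,0,10],[0,0,0,0,10],[0,0,0,0,10],[0,0,0,0,10]]]' 40
python3 -m jog '[[[0,0,0,0,10],[0,0,0,0,10]]]'
python3 -c "
from h import *
go([0.416,-0.2205,0.055],4)"
python3 -m jog '[[[0,0,-1,0,10],[0,0,-1,0,10],[0,0,-1,0,10],[0,0,0,0,10]]]'
python3 -c "
from h import *
go([0.5144,-0.3505,0.13],4)"
```

```text
t: 7.7
eef_pos: [0.4178, -0.2234, 0.0574]
tool_rot: [2.139, 2.297, -0.0]
ft_force: [-0.9, -1.3, 6.8]
grip_width: 0.0224
grip_force: 38.0
t: 7.95
eef_pos: [0.4178, -0.2234, 0.0574]
tool_rot: [2.139, 2.297, -0.0]
ft_force: [0.3, -1.4, 5.7]
grip_width: 0.0231
grip_force: 38.0
t 7.95 pos [ 0.4178 -0.2234  0.0574] yaw_y 4.1 q6 -0.8 tilt [ 0.002 -0.002 -1.   ] shift [ 0.12 -0.06  0.1 ] roll 0.02 grip 0.0231 38.0 F [ 0.3 -1.4  5.7]
t: 8.45
eef_pos: [0.4178, -0.2231, 0.1327]
tool_rot: [2.138, 2.297, 0.0]
ft_force: [0.3, 1.0, -2.6]
grip_width: 0.0226
grip_force: 38.0
t 8.45 pos [ 0.4178 -0.2231  0.1327] yaw_y 4.1 q6 -0.8 tilt [ 0.003 -0.002 -1.   ] shift [-5.36  3.49  0.13] roll 0.02 grip 0.0226 38.0 F [ 0.3  1.  -2.6]
```

```bash
python3 -m jog '[[[-1,0.65,0,0,10],[-1,0.65,0,0,10],[-1,0.65,0,0,10],[-1,0.65,0,0,10],[-1,0.65,0,0,10]]]' >/dev/null
python3 -m jog '[[[-0.47,0.25,0,0,10],[0,0,1,0,10],[0,0,0.2,0,10],[0,0,0,0,10]]]' 
python3 -c "
from h import *
go([0.515,-0.3532,0.13],4)
im=snap('scene','s2.png');a=im[200:350,300:480];
for b in blocks(snap('top')):print(b)
cv2.imwrite('pics/c5.png',cv2.resize(a,None,fx=4,fy=4,interpolation=cv2.INTER_CUBIC))"
```

```text
t: 9.57
eef_pos: [0.5134, -0.3517, 0.1006]
tool_rot: [-2.139, -2.298, -0.0]
ft_force: [0.8, -0.2, -1.8]
grip_width: 0.0221
grip_force: 38.6
t 9.57 pos [ 0.5134 -0.3517  0.1006] yaw_y 4.1 q6 -0.85 tilt [-0.001  0.002 -1.   ] shift [-0.06  0.06 -1.17] roll 0.02 grip 0.0221 38.6 F [ 0.8 -0.2 -1.8]
(array([ 0.5668, -0.2201]), array([0.042, 0.068]), 8.6, array([385.4, 194.2]))
(array([ 0.6208, -0.33  ]), array([0.042, 0.069]), 4.0, array([427. , 174.1]))
```

View pics/c5.png

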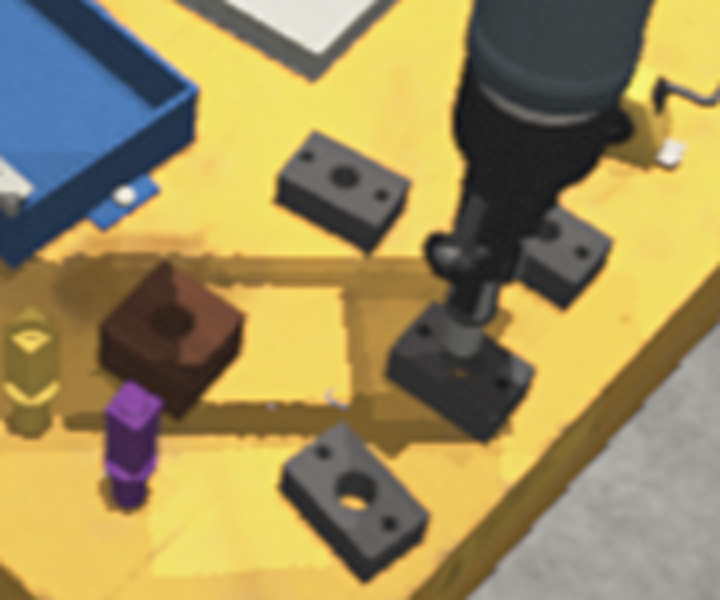

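The pin (crop 462,345) hangs right over the bore of the third block (460,372). The stand's empty hole is at (172,322). I work out both and go down.

```bash
python3 - <<'E'
from h import *
print("stand hole",ray("scene",300+172/4,200+322/4,.04))
for dy in(0,.003):print("tip at",(proj("scene",[.5134,-.3517+dy,.0472])-[300,200])*4)
print("bore",(proj("scene",[.5144,-.3505,.03])-[300,200])*4)
print("bore4",ray("scene",300+354/4,200+490/4,.03),"bore1",ray("scene",300+345/4,200+177/4,.03))
E
python3 -m jog '[[[-0.04,0.05,0.2,0,10],[0,0,0.4,0,10],[0,0,0.3,0,10],[0,0,0,0,10]]]'
```

```text
stand hole [ 0.41485882 -0.22216257  0.04      ]
tip at [465.92527934 348.09147789]
tip at [461.54336645 344.83786344]
bore [460.46329732 363.01149511]
bore4 [ 0.41053679 -0.35828792  0.03      ] bore1 [ 0.5717804  -0.22056184  0.03      ]
t: 10.18
eef_pos: [0.5154, -0.3531, 0.0781]
tool_rot: [-2.14, -2.299, -0.001]
ft_force: [1.0, -0.1, -1.6]
grip_width: 0.0218
grip_force: 38.7
```

```bash
python3 -m jog '[[[0,0,0.25,0,10],[0,0,0.25,0,10],[0,0,0.2,0,10],[0,0,0,0,10]]]'
python3 -m jog '[[[0,0,0,0,10],[0,0,0,0,10]]]'
```

```text
t: 10.68
eef_pos: [0.5149, -0.3532, 0.0606]
tool_rot: [-2.14, -2.299, 0.0]
ft_force: [0.6, 0.9, -1.9]
grip_width: 0.0221
grip_force: 38.6
t: 10.92
eef_pos: [0.5149, -0.3533, 0.0612]
tool_rot: [-2.14, -2.299, 0.0]
ft_force: [0.0, 1.2, -1.2]
grip_width: 0.022
grip_force: 38.7
```

Passed cleanly, so this block is good. Next, the block nearest the robot.

```bash
python3 -m jog '[[[0,0,-1,0,10],[0,0,-1,0,10],[0,-1,0,0,10],[0,-1,0,0,10],[0,-1,0,0,10]]]' >/dev/null
python3 -m jog '[[[0,-1,0,0,10],[0,0,0,0,10]]]' >/dev/null
python3 -c "
from h import *
go([0.4102,-0.3615,0.095],4)"
```

```text
t 11.8 pos [ 0.4139 -0.3604  0.1115] yaw_y 4.0 q6 -0.99 tilt [-0.001  0.001 -1.   ] shift [-0.03 -0.15  0.66] roll 0.0 grip 0.0218 39.0 F [-0.8  0.1 -1. ]
```

```bash
python3 -m jog '[[[-0.03,-0.15,0.6,0,10],[0,0,0.3,0,10],[0,0,0.3,0,10],[0,0,0.3,0,10],[0,0,0,0,10]]]'
python3 -m jog '[[[0,0,0.25,0,10],[0,0,0.2,0,10],[0,0,0,0,10]]]'
```

```text
t: 12.42
eef_pos: [0.4119, -0.3613, 0.073]
tool_rot: [-2.139, -2.299, -0.0]
ft_force: [-0.1, 0.4, -1.2]
grip_width: 0.0218
grip_force: 39.1
t: 12.8
eef_pos: [0.4117, -0.3613, 0.0621]
tool_rot: [-2.14, -2.299, -0.0]
ft_force: [0.4, 1.1, -1.3]
grip_width: 0.022
grip_force: 39.1
```

Good as well. Now the far block, by rule the undersize candidate.

```bash
python3 -m jog '[[[0,0,-1,0,10],[0,0,-1,0,10],[0.06,1,0,0,10],[0.06,1,0,0,10],[0.06,1,0,0,10]]]' >/dev/null
python3 -m jog '[[[0.06,1,0,0,10],[0.06,1,0,0,10],[0.06,1,0,0,10],[0.06,1,0,0,10],[0.06,1,0,0,10]]]' >/dev/null
python3 -m jog '[[[0.06,0.48,0,0,10],[0,0,0,0,10]]]' >/dev/null
python3 -c "
from h import *
go([0.6222,-0.3330,0.095],4)"
```

```text
t 14.3 pos [ 0.6226 -0.3326  0.1123] yaw_y 4.2 q6 -0.72 tilt [-0.  0. -1.] shift [-0.01 -0.01  0.69] roll 0.03 grip 0.0219 39.2 F [-0.1 -0.6 -1.3]
```

```bash
python3 -m jog '[[[0,0,0.6,0,10],[0,0,0.4,0,10],[0,0,0.15,0,10],[0,0,0.15,0,10],[0,0,0,0,10]]]'
python3 -m jog '[[[0,0,0.08,0,10],[0,0,0,0,10]]]'
```

```text
t: 14.92
eef_pos: [0.6219, -0.3338, 0.083]
tool_rot: [2.14, 2.298, -0.002]
ft_force: [-4.9, 1.9, 12.9]
grip_width: 0.0215
grip_force: 38.5
t: 15.18
eef_pos: [0.622, -0.3341, 0.0828]
tool_rot: [2.139, 2.297, -0.002]
ft_force: [-6.7, 2.8, 21.2]
grip_width: 0.0213
grip_force: 39.6
```

Blocked at the mouth, but with a side force towards -x. I shift 2 mm that way and retry before I believe it.

```bash
python3 -m jog '[[[0,0,-0.4,0,10],[0.04,-0.08,0,0,10],[0,0,0.2,0,10],[0,0,0.15,0,10],[0,0,0,0,10]]]'
python3 -m jog '[[[0,0,0.1,0,10],[0,0,0,0,10]]]'
```

```text
t: 15.8
eef_pos: [0.6204, -0.3327, 0.0829]
tool_rot: [2.139, 2.298, -0.001]
ft_force: [-6.0, 3.6, 21.3]
grip_width: 0.0217
grip_force: 42.3
t: 16.05
eef_pos: [0.6206, -0.3336, 0.0825]
tool_rot: [2.137, 2.297, -0.002]
ft_force: [-8.2, 3.6, 29.5]
grip_width: 0.0213
grip_force: 43.6
```

Still blocked at 30 N, so it is undersize. With two good blocks out of four and the fourth bore visibly small, the sorting is settled. Now the gauge goes home.

```bash
python3 -m jog '[[[0,0,-1,0,10],[0,0,-0.7,0,10],[0.62,-1,0,0,10],[0.62,-1,0,0,10],[0.62,-1,0,0,10]]]' >/dev/null
python3 -m jog '[[[0.62,-1,0,0,10],[0.62,-1,0,0,10],[0.62,-1,0,0,10],[0.62,-1,0,0,10],[0.62,-0.8,0,0,10]]]' >/dev/null
python3 -m jog '[[[0,0,0,0,10],[0,0,0,0,10]]]' >/dev/null
python3 -c "
from h import *
go([0.4172,-0.2236,0.1],4)"
```

```text
t 17.55 pos [ 0.4178 -0.2231  0.1195] yaw_y 4.1 q6 -0.8 tilt [ 0.001 -0.001 -1.   ] shift [-0.02 -0.03  0.78] roll 0.02 grip 0.0217 39.6 F [ 0.2 -0.3 -1.5]
```

```bash
python3 -m jog '[[[-0.02,-0.02,0.6,0,10],[0,0,0.4,0,10],[0,0,0.4,0,10],[0,0,0.4,0,10],[0,0,0,0,10]]]'
python3 -m jog '[[[0,0,0.4,0,10],[0,0,0.2,0,10],[0,0,0,0,10]]]'
```

```text
t: 18.18
eef_pos: [0.417, -0.2244, 0.0736]
tool_rot: [2.139, 2.298, -0.002]
ft_force: [-0.0, -6.4, -4.9]
grip_width: 0.0215
grip_force: 39.3
t: 18.55
eef_pos: [0.4171, -0.2244, 0.0587]
tool_rot: [2.139, 2.298, -0.002]
ft_force: [-0.4, -6.3, -5.1]
grip_width: 0.0213
grip_force: 39.4
```

```bash
python3 -m jog '[[[0,0,0,0,50],[0,0,0,0,50],[0,0,0,0,50],[0,0,-1,0,50],[0,0,-1,0,50]]]'
python3 -m jog '[[[0,0,-1,0,50],[-1,0,0,0,76],[-1,0,0,0,76],[-1,0,0,1,76],[-1,0,0,1,76]]]' >/dev/null
python3 -m jog '[[[-1,0,0,0.5,76],[0,0,0,0,76]]]' >/dev/null
python3 -c "
from h import *
im=snap('scene','s3.png');
cv2.imwrite('pics/c6.png',cv2.resize(im[200:350,280:460],None,fx=4,fy=4,interpolation=cv2.INTER_CUBIC))
for b in blocks(snap('top')):print(b)
go([0.4112,-0.359,0.006],-8.5)"
```

```text
t: 19.18
eef_pos: [0.4162, -0.2224, 0.1096]
tool_rot: [-2.139, -2.299, -0.0]
ft_force: [-0.2, -0.1, 0.4]
grip_width: 0.0426
grip_force: 0.0
(array([ 0.5106, -0.3493]), array([0.041, 0.068]), 0.3, array([436., 216.]))
(array([ 0.5669, -0.2201]), array([0.042, 0.068]), 9.2, array([385.4, 194.2]))
(array([ 0.6208, -0.3303]), array([0.042, 0.068]), 4.2, array([427.1, 174.1]))
t 20.15 pos [ 0.4183 -0.3476  0.1335] yaw_y -8.4 q6 -0.75 tilt [-0.001  0.002 -1.   ] shift [-0.5  -0.21  5.1 ] roll 0.02 grip 0.0651 0.0 F [ 0.3 -0.2  0. ]
```

View pics/c6.png

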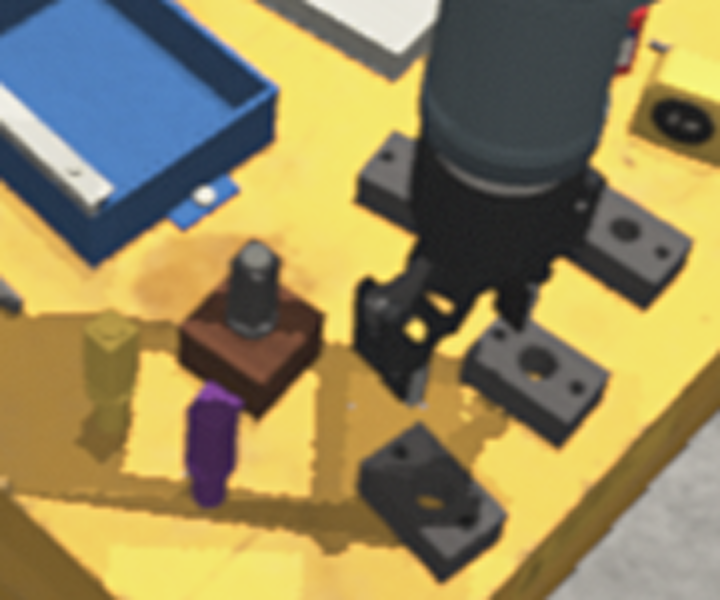

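The gauge is home upright in the stand (crop 255,290). The near block is still at (432,500), so I descend on it.

```bash
python3 -m jog '[[[-0.5,-0.21,0.5,0,76],[0,0,1,0,76],[0,0,1,0,76],[0,0,1,0,76],[0,0,0,0,76]]]' >/dev/null
python3 -c "
from h import *
go([0.4112,-0.359,0.006],-8.5)"
python3 -m jog '[[[0,0,1,0,76],[0,0,0.58,0,76],[0,0,0,0,20],[0,0,0,0,20],[0,0,0,0,20]]]' 60
python3 -m jog '[[[0,0,0,0,20],[0,0,0,0,20],[0,0,-1,0,20],[0,0,-1,0,20],[0,0,-1,0,20]]]'
```

```text
t 20.77 pos [ 0.4104 -0.3574  0.0445] yaw_y -8.3 q6 -0.78 tilt [-0.003  0.004 -1.   ] shift [-0.06  0.05  1.54] roll 0.03 grip 0.0651 0.0 F [-1.3  0.4 -0.2]
t: 21.4
eef_pos: [0.412, -0.3593, 0.0077]
tool_rot: [2.378, 2.053, -0.0]
ft_force: [0.3, 0.6, -3.2]
grip_width: 0.0431
grip_force: 62.2
t: 22.02
eef_pos: [0.4117, -0.3589, 0.0828]
tool_rot: [-2.378, -2.052, -0.0]
ft_force: [0.7, 0.3, -3.9]
grip_width: 0.0428
grip_force: 62.2
```

Run:
```python
from h import *
f=lambda x,y,z:ray("top",170+x/4,105+y/3.6,z)[:2]
P={"rimTL":f(415,327,.052),"rimTR":f(713,345,.052),"lf_L":f(396,517,.065),"lf_R":f(702,537,.065),"lb_L":f(391,540,.065),"lb_R":f(698,558,.065)}
for k,v in P.items():print(k,np.round(v,4))
T={"tl":f(415,77,.03),"tr":f(724,58,.03),"br":f(741,230,.03),"bl":f(428,250,.03)}
print("tray",np.mean(list(T.values()),0),{k:np.round(v,4) for k,v in T.items()})
C={"tl":f(38,182,.026),"tr":f(262,158,.026),"br":f(290,408,.026),"bl":f(58,433,.026)}
print("cover",np.mean(list(C.values()),0),{k:np.round(v,4) for k,v in C.items()})
im=cv2.imread("pics/scene0.png");cv2.imwrite("pics/c7.png",cv2.resize(im[120:270,220:370],None,fx=4,fy=4,interpolation=cv2.INTER_CUBIC))
```

```text
rimTL [0.557  0.0662]
rimTR [ 0.5452 -0.1223]
lf_L [0.423  0.0739]
lf_R [ 0.4102 -0.1139]
lb_L [0.4074 0.0766]
lb_R [ 0.396  -0.1114]
tray [ 0.6905736  -0.03544278] {'tl': array([0.7476, 0.0722]), 'tr': array([ 0.7637, -0.1324]), 'br': array([ 0.6335, -0.1426]), 'bl': array([0.6175, 0.061 ])}
cover [0.58520512 0.23284377] {'tl': array([0.6675, 0.3175]), 'tr': array([0.6865, 0.1718]), 'br': array([0.5027, 0.1475]), 'bl': array([0.4841, 0.2947])}
```

View pics/c7.png

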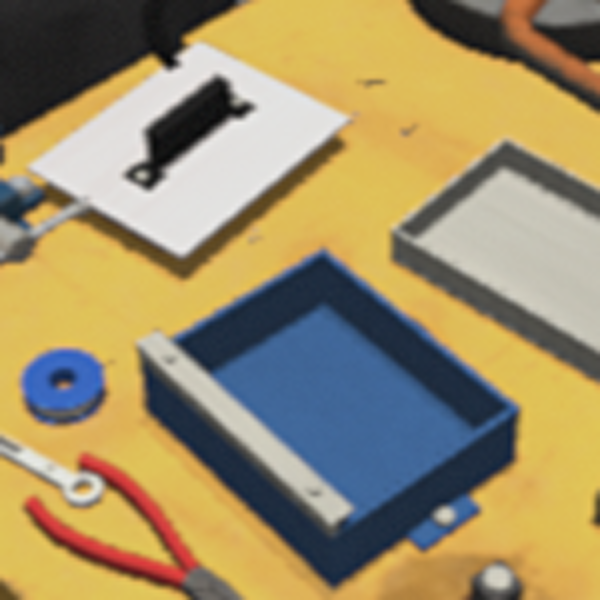

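The crop shows the cover with its pull (190,125). Below its -y edge there is only brown shade and no grey flange strip, so the flange is probably on the far (+y) side. I check that by colour and work out the carry.

Run:
```python
from h import *
im=cv2.imread("pics/scene0.png")
for a in(.3,.5,.7):
    # column profile below -y edge, between crop (180,260) and (350,120)
    x=180+170*a;y=260-140*a;u=int(220+x/4);v0=int(120+y/4)
    print([im[v,u].tolist() for v in range(v0-2,v0+9)])
go([.479,-.069,.125],-3.7)
```

```text
[[227, 229, 229], [222, 224, 225], [162, 166, 170], [88, 100, 111], [41, 73, 93], [33, 72, 94], [39, 76, 98], [48, 93, 120], [66, 129, 168], [83, 164, 211], [91, 180, 223]]
[[225, 226, 227], [192, 193, 196], [129, 132, 137], [61, 80, 95], [31, 71, 93], [33, 73, 95], [35, 74, 96], [46, 95, 123], [61, 131, 169], [78, 165, 212], [87, 186, 225]]
[[227, 228, 230], [221, 223, 225], [166, 169, 174], [93, 105, 116], [43, 74, 95], [33, 73, 96], [34, 73, 94], [43, 88, 113], [63, 131, 170], [80, 166, 214], [86, 185, 226]]
t 22.02 pos [ 0.4117 -0.3589  0.0828] yaw_y -8.4 q6 -0.77 tilt [-0.     0.001 -1.   ] shift [11.87  0.97 -1.68] roll -0.94 grip 0.0428 62.2 F [ 0.7  0.3 -3.9]
```

Brown wood only, so the flange is on +y. I carry the first good block to the housing.

```bash
python3 -m jog '[[[0,0,-1,0,20],[0,0,-0.7,0,20],[0.99,0.08,0,0,20],[0.99,0.08,0,0,20],[0.99,0.08,0,0,20]]]' >/dev/null
python3 -m jog '[[[0.99,0.08,0,0,20],[0.99,0.08,0,0,20],[0.99,0.08,0,0,20],[0.99,0.08,0,0,20],[0.99,0.08,0,0,20]]]' >/dev/null
python3 -m jog '[[[0.99,0.08,0,0,20],[0.99,0.08,0,0,20],[0.99,0.08,0,0,20],[0.99,0.08,0,-0.9,20],[0,0,0,0,20]]]' >/dev/null
python3 -c "
from h import *
go([.479,-.069,.0125],-3.7)"
```

```text
t 23.9 pos [ 0.4778 -0.0661  0.1239] yaw_y -3.7 q6 -0.31 tilt [-0.002  0.001 -1.   ] shift [-0.12  0.06  4.46] roll -0.0 grip 0.0429 62.3 F [-0.7 -0.8 -3. ]
```

```bash
python3 -m jog '[[[-0.1,0.05,0.6,0,20],[0,0,1,0,20],[0,0,1,0,20],[0,0,1,0,20],[0,0,0.6,0,20]]]'
python3 -m jog '[[[0,0,0.22,0,20],[0,0,0,0,20],[0,0,0,0,76],[0,0,0,0,76],[0,0,0,0,76]]]'
python3 -m jog '[[[0,0,-1,0,76],[0,0,-1,0,76],[0,0,-1,0,76],[0,0,-1,0,76],[0,0,0,0,76]]]'
python3 -c "
from h import *
im=snap('top')
for b in blocks(im):print(b)
go([.5118,-.350,.115],1)"
```

```text
t: 24.52
eef_pos: [0.4786, -0.0717, 0.0177]
tool_rot: [-2.296, -2.141, 0.002]
ft_force: [-0.3, 1.3, -3.5]
grip_width: 0.0431
grip_force: 62.2
t: 25.15
eef_pos: [0.4807, -0.0716, 0.015]
tool_rot: [2.294, 2.144, 0.001]
ft_force: [1.0, 1.1, 0.0]
grip_width: 0.0651
grip_force: 0.0
t: 25.78
eef_pos: [0.4816, -0.072, 0.1164]
tool_rot: [2.292, 2.142, 0.003]
ft_force: [-0.1, 0.2, -0.9]
grip_width: 0.0646
grip_force: 0.0
(array([ 0.5106, -0.3491]), array([0.041, 0.068]), 0.3, array([436., 216.]))
(array([ 0.5564, -0.2124]), array([0.085, 0.074]), -0.7, array([382.5, 198. ]))
(array([ 0.621 , -0.3301]), array([0.043, 0.068]), 0.4, array([427., 174.]))
t 25.82 pos [ 0.4806 -0.0716  0.1151] yaw_y -3.9 q6 -0.31 tilt [ 0.002 -0.001 -1.   ] shift [-11.03   2.     0.02] roll -0.98 grip 0.065 0.0 F [-0.2  0.3 -0.4]
```

```bash
python3 -m jog '[[[-1,0.18,0,0,76],[-1,0.18,0,0,76],[-1,0.18,0,0,76],[-1,0.18,0,0,76],[-1,0.18,0,0,76]]]' >/dev/null
python3 -m jog '[[[-1,0.18,0,0,76],[-1,0.18,0,0,76],[-1,0.18,0,0,76],[-1,0.18,0,0,76],[-1,0.18,0,0,76]]]' >/dev/null
python3 -m jog '[[[-1,0.18,0,0,76],[0,0,0,-1,76],[0,0,0,0,76]]]' >/dev/null
python3 -c "
from h import *
im=snap('scene','s4.png')
cv2.imwrite('pics/c8.png',cv2.resize(im[190:340,240:440],None,fx=4,fy=4,interpolation=cv2.INTER_CUBIC))
go([.5125,-.350,.0065],2)"
```

```text
t 27.5 pos [ 0.5106 -0.3496  0.114 ] yaw_y 1.0 q6 -0.8 tilt [-0.  0. -1.] shift [-0.02  0.08  4.3 ] roll -0.2 grip 0.0654 0.0 F [0.3 0.5 0.6]
```

View pics/c8.png

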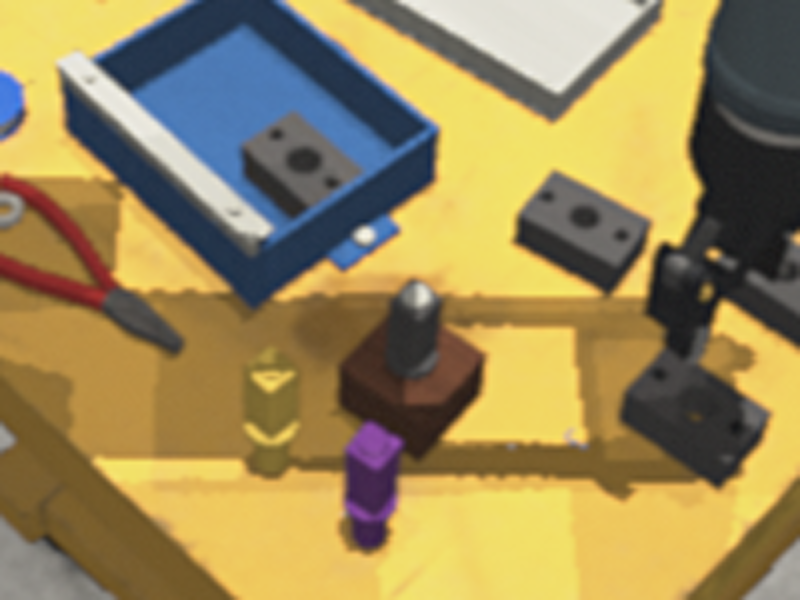

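The first good block lies flat in the housing (crop 300,160), and the second is under the gripper (695,410).

```bash
python3 -m jog '[[[-0.02,0.06,0.9,0,76],[0,0,1,0,76],[0,0,1,0,76],[0,0,0.9,0,76],[0,0,0.5,0,76]]]' >/dev/null
python3 -m jog '[[[0,0,0,0,20],[0,0,0,0,20],[0,0,0,0,20],[0,0,0,0,20],[0,0,0,0,20]]]' 60
python3 -m jog '[[[0,0,-1,0,20],[0,0,-1,0,20],[0,0,-1,0,20],[0,0,-1,0,20],[0,0,-0.7,0,20]]]'
python3 -c "
from h import *
go([.485,.023,.125],-3.7)"
```

```text
t: 28.75
eef_pos: [0.5123, -0.3497, 0.007]
tool_rot: [2.2, 2.242, -0.0]
ft_force: [-0.1, 0.6, -1.8]
grip_width: 0.043
grip_force: 61.9
t: 29.38
eef_pos: [0.5124, -0.3498, 0.1256]
tool_rot: [2.199, 2.242, 0.0]
ft_force: [0.6, -0.2, -2.4]
grip_width: 0.043
grip_force: 61.9
t 29.38 pos [ 0.5124 -0.3498  0.1256] yaw_y 1.1 q6 -0.8 tilt [ 0.001 -0.001 -1.   ] shift [ 1.493e+01 -8.100e-01  1.000e-02] roll 0.96 grip 0.043 61.9 F [ 0.6 -0.2 -2.4]
```

```bash
python3 -m jog '[[[1,-0.05,0,0,20],[1,-0.05,0,0,20],[1,-0.05,0,0,20],[1,-0.05,0,0,20],[1,-0.05,0,0,20]]]' >/dev/null
python3 -m jog '[[[1,-0.05,0,0,20],[1,-0.05,0,0,20],[1,-0.05,0,0,20],[1,-0.05,0,0,20],[1,-0.05,0,0,20]]]' >/dev/null
python3 -m jog '[[[1,-0.05,0,0,20],[1,-0.05,0,0,20],[1,-0.05,0,0,20],[1,-0.05,0,0,20],[0.9,-0.05,0,0,20]]]' >/dev/null
python3 -m jog '[[[0,0,0,0.95,20],[0,0,0,0,20]]]' >/dev/null
python3 -c "
from h import *
go([.485,.023,.0135],-3.7)"
```

```text
t 31.5 pos [0.4861 0.0234 0.1245] yaw_y -3.5 q6 -0.12 tilt [ 0. -0. -1.] shift [-0.02 -0.04  4.44] roll 0.03 grip 0.0426 62.1 F [-0.5 -0.1 -3.5]
```

```bash
python3 -m jog '[[[0,-0.04,1,0,20],[0,0,1,0,20],[0,0,1,0,20],[0,0,1,0,20],[0,0,0.42,0,20]]]' >/dev/null
python3 -m jog '[[[0,0,0,0,20],[0,0,0,0,20],[0,0,0,0,76],[0,0,0,0,76],[0,0,0,0,76]]]'
python3 -m jog '[[[0,0,-1,0,76],[0,0,-1,0,76],[0,0,-1,0,76],[0,0,-1,0,76],[0,0,0,0,76]]]'
python3 -c "
from h import *
im=snap('top')
for b in blocks(im):print(b)
go([.567,-.2203,.115],9)"
```

```text
t: 32.75
eef_pos: [0.4858, 0.0224, 0.0143]
tool_rot: [2.29, 2.149, 0.001]
ft_force: [0.9, 0.1, -0.6]
grip_width: 0.0647
grip_force: 0.0
t: 33.38
eef_pos: [0.4869, 0.0223, 0.1157]
tool_rot: [2.288, 2.147, 0.004]
ft_force: [0.5, -1.0, -0.2]
grip_width: 0.0648
grip_force: 0.0
(array([ 0.5669, -0.2204]), array([0.042, 0.069]), 9.2, array([385.5, 194.2]))
(array([ 0.621 , -0.3301]), array([0.043, 0.068]), 0.4, array([427., 174.]))
t 33.42 pos [0.4859 0.0224 0.1144] yaw_y -3.6 q6 -0.12 tilt [ 0.002 -0.    -1.   ] shift [-9.48  3.86 -0.01] roll -2.53 grip 0.0649 0.0 F [-0.7  0.1 -0.1]
```

```bash
python3 -m jog '[[[-0.95,0.39,0,0,76],[-0.95,0.39,0,0,76],[-0.95,0.39,0,0,76],[-0.95,0.39,0,0,76],[-0.95,0.39,0,0,76]]]' >/dev/null
python3 -m jog '[[[-0.95,0.39,0,0,76],[-0.95,0.39,0,0,76],[-0.95,0.39,0,0,76],[-0.95,0.39,0,0,76],[-0.95,0.39,0,0,76]]]' >/dev/null
python3 -m jog '[[[0,0,0,-1,76],[0,0,0,-1,76],[0,0,0,-0.5,76],[0,0,0,0,76]]]' >/dev/null
python3 -c "
from h import *
go([.567,-.2203,.0065],9)"
```

```text
t 35.17 pos [ 0.5677 -0.2214  0.1137] yaw_y 8.8 q6 -0.71 tilt [-0.  0. -1.] shift [ 0.05 -0.02  4.29] roll -0.04 grip 0.0649 0.0 F [-0.3 -0.  -0.1]
```

```bash
python3 -m jog '[[[0.04,0,1,0,76],[0,0,1,0,76],[0,0,1,0,76],[0,0,0.8,0,76],[0,0,0.5,0,76]]]' >/dev/null
python3 -m jog '[[[0,0,0,0,20],[0,0,0,0,20],[0,0,0,0,20],[0,0,0,0,20],[0,0,0,0,20]]]' 60
python3 -m jog '[[[0,0,-1,0,20],[0,0,-1,0,20],[0,0,-1,0,20],[0,0,0,0,20]]]'
python3 -c "
from h import *
go([.694,-.083,.08],4.5)"
```

```text
t: 36.42
eef_pos: [0.5673, -0.2198, 0.0066]
tool_rot: [2.043, 2.386, -0.0]
ft_force: [-0.3, -0.5, -0.7]
grip_width: 0.0427
grip_force: 62.4
t: 36.92
eef_pos: [0.5688, -0.2206, 0.0833]
tool_rot: [2.04, 2.383, 0.001]
ft_force: [0.4, -0.4, -3.3]
grip_width: 0.0428
grip_force: 62.3
t 36.92 pos [ 0.5688 -0.2206  0.0833] yaw_y 8.9 q6 -0.71 tilt [ 0.004 -0.003 -1.   ] shift [4.67 5.79 0.14] roll 0.87 grip 0.0428 62.3 F [ 0.4 -0.4 -3.3]
```

```bash
python3 -m jog '[[[0.9,0.5,0,0,20],[0.9,0.8,0,0,20],[0.9,1,0,0,20],[0.8,1,0,0,20],[0.7,1,0,0,20]]]' >/dev/null
python3 -m jog '[[[0.47,1,0,0,20],[0,0.49,0,0.9,20],[0,0,0,0,20]]]' >/dev/null
python3 -c "
from h import *
go([.694,-.083,.0115],4.5)"
```

```text
t 37.92 pos [ 0.6921 -0.0815  0.0792] yaw_y 4.4 q6 -0.35 tilt [-0.002  0.001 -1.   ] shift [-0.07  0.08  2.71] roll -0.01 grip 0.0426 62.1 F [-0.3 -0.3 -3. ]
```

```bash
python3 -m jog '[[[-0.05,0.05,1,0,20],[0,0,1,0,20],[0,0,0.65,0,20],[0,0,0,0,20],[0,0,0,0,76]]]' >/dev/null
python3 -m jog '[[[0,0,0,0,76],[0,0,0,0,76],[0,0,-1,0,76],[0,0,-1,0,76],[0,0,-1,0,76]]]'
python3 -c "
from h import *
im=snap('top')
for b in blocks(im):print(b)
go([.621,-.3305,.085],3)"
```

```text
t: 39.17
eef_pos: [0.694, -0.0833, 0.0915]
tool_rot: [2.135, 2.304, 0.001]
ft_force: [0.0, -0.6, -0.7]
grip_width: 0.065
grip_force: 0.0
(array([ 0.6207, -0.3302]), array([0.042, 0.068]), 4.0, array([427.1, 174.1]))
t 39.23 pos [ 0.6961 -0.0838  0.0958] yaw_y 4.4 q6 -0.35 tilt [ 0.007 -0.002 -1.   ] shift [-9.61 -3.75  0.43] roll 0.27 grip 0.0648 0.0 F [ 1.4 -0.8  2.8]
```

```bash
python3 -m jog '[[[-0.9,-1,0,0,76],[-0.9,-1,0,0,76],[-0.9,-1,0,0,76],[-0.9,-0.75,0,0,76],[-1,0,0,0,76]]]' >/dev/null
python3 -m jog '[[[-1,0,0,0,76],[-1,0,0,0,76],[-1,0,0,0,76],[-1,0,0,0,76],[-1,0,0,0.2,76]]]' >/dev/null
python3 -m jog '[[[0,0,0,0,76]]]' >/dev/null
python3 -c "
from h import *
go([.621,-.3305,.0065],3.5)"
```

```text
t 40.6 pos [ 0.6185 -0.3324  0.0897] yaw_y 3.2 q6 -0.71 tilt [ 0.    -0.001 -1.   ] shift [0.07 0.1  3.33] roll -0.05 grip 0.0647 0.0 F [-1.5 -0.6  0.3]
```

```bash
python3 -m jog '[[[0.05,0.08,1,0,76],[0,0,1,0,76],[0,0,0.8,0,76],[0,0,0.5,0,76],[0,0,0,0,20]]]' >/dev/null
python3 -m jog '[[[0,0,0,0,20],[0,0,0,0,20],[0,0,0,0,20],[0,0,0,0,20],[0,0,-1,0,20]]]' 60
python3 -m jog '[[[0,0,-1,0,20],[0,0,-1,0,20],[0,0,-0.9,0,20],[0,0,0,0,20]]]'
python3 -c "
from h import *
print(ray('top',389,127,.08))
go([.687,.0125,.1],4.5)"
```

```text
t: 41.85
eef_pos: [0.6186, -0.327, 0.0301]
tool_rot: [-2.152, -2.281, 0.001]
ft_force: [0.1, 0.3, -4.3]
grip_width: 0.0427
grip_force: 62.7
t: 42.35
eef_pos: [0.6217, -0.3293, 0.1075]
tool_rot: [2.152, 2.282, 0.001]
ft_force: [1.2, -0.3, -4.8]
grip_width: 0.0425
grip_force: 63.0
[ 0.73125371 -0.22522225  0.08      ]
t 42.35 pos [ 0.6217 -0.3293  0.1075] yaw_y 3.4 q6 -0.7 tilt [ 0.004 -0.003 -1.   ] shift [13.5   3.41  0.27] roll -0.23 grip 0.0425 63.0 F [ 1.2 -0.3 -4.8]
```

```bash
python3 -m jog '[[[1,0,0,0,20],[1,0,0,0,20],[1,0,0,0,20],[1,0,0,0,20],[1,0,0,0,20]]]' >/dev/null
python3 -m jog '[[[1,0,0,0,20],[1,0,0,0,20],[1,0,0,0,20],[1,0.5,0,0,20],[1,0.6,0,0,20]]]' >/dev/null
python3 -m jog '[[[1,0.7,0,0,20],[1,0.8,0,0,20],[1,0.81,0,0,20],[0.5,0,0,-0.2,20],[0,0,0,0,20]]]' >/dev/null
python3 -c "
from h import *
go([.687,.0135,.0115],4.5)"
```

```text
t 44.23 pos [0.685  0.0151 0.1047] yaw_y 4.5 q6 -0.22 tilt [-0.001  0.    -1.   ] shift [-0.07  0.08  3.73] roll -0.01 grip 0.0428 62.8 F [-0.  -1.3 -3.7]
```

```bash
python3 -m jog '[[[-0.05,0.06,1,0,20],[0,0,1,0,20],[0,0,1,0,20],[0,0,0.68,0,20],[0,0,0,0,20]]]' >/dev/null
python3 -m jog '[[[0,0,0,0,76],[0,0,0,0,76],[0,0,0,0,76],[0,0,-1,0,76],[0,0,-1,0,76]]]'
python3 -m jog '[[[0,0,-1,0,100],[0,0,-1,0,100],[0,0,-1,0,100],[0,0,0,0,100]]]'
python3 - <<'E'
from h import *
im=snap('top','t5.png'); sc=snap('scene','s5.png')
go([.585,.233,.12],7.4)
H,S,V=cv2.split(cv2.cvtColor(im,cv2.COLOR_BGR2HSV))
m=np.zeros_like(V); m[140:235,170:250]=((S<60)&(V>150))[140:235,170:250]*255
k=max(cv2.findContours(m,0,1)[0],key=cv2.contourArea);h=cv2.convexHull(k)
w=np.array([ray("top",u,v,.026)[:2] for u,v in h[:,0]],np.float32);print(cv2.minAreaRect(w))
cv2.imwrite("pics/c9.png",np.vstack([cv2.resize(im[100:270,170:362],(678,300)),cv2.resize(sc[100:270,220:412],(678,300))]))
E
```

```text
t: 45.48
eef_pos: [0.6873, 0.0126, 0.0637]
tool_rot: [-2.135, -2.304, 0.0]
ft_force: [0.3, -0.3, -0.0]
grip_width: 0.065
grip_force: 0.0
t: 45.98
eef_pos: [0.6891, 0.0123, 0.1411]
tool_rot: [2.132, 2.301, 0.005]
ft_force: [0.2, 0.1, 0.2]
grip_width: 0.0855
grip_force: 0.0
t 46.08 pos [0.6872 0.0126 0.1377] yaw_y 4.4 q6 -0.22 tilt [ 0.  0. -1.] shift [ 9.1  -3.41  0.71] roll -0.61 grip 0.0855 0.0 F [ 0.1 -0.1 -0.2]
((0.5868660807609558, 0.2582820653915405), (0.23890316486358643, 0.11326492577791214), 4.7975544929504395)
```

View pics/c9.png

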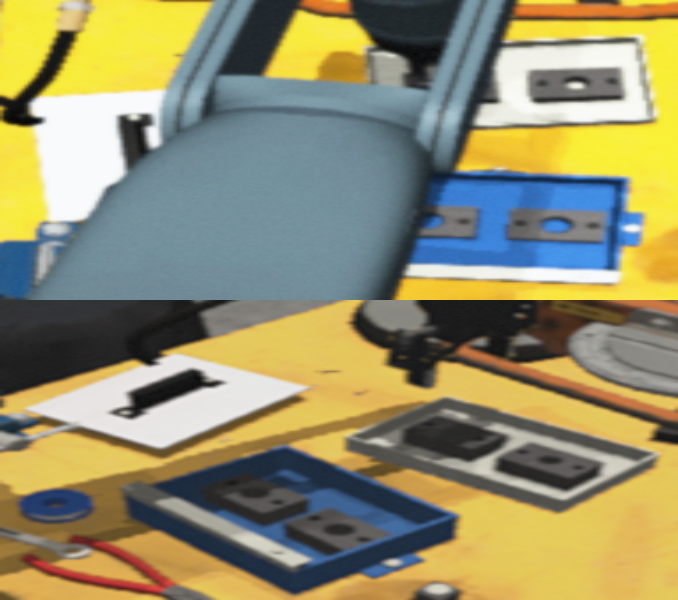

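All four blocks lie flat in the right places: two in the housing (crop 255,495 and 335,530), two in the tray (455,435 and 550,465). The cover is untouched, with its pull at (165,388). I refine the cover's centre from both views.

Run:
```python
from h import *
s=lambda x,y,z:ray("scene",220+x/4,120+y/4,z)[:2]
C=[s(30,168,.026),s(180,256,.026),s(352,121,.026),s(200,42,.026)];print("scene cover",np.mean(C,0),np.round(C,4))
f=lambda x,y,z:ray("top",170+x/4,105+y/3.6,z)[:2]
print("feet top",np.mean([f(153,222,.028),f(166,365,.028)],0),"feet scene",np.mean([s(147,175,.028),s(238,107,.028)],0))
# initial image plate mask, dilated contour
im=cv2.imread("pics/top0.png");H,S,V=cv2.split(cv2.cvtColor(im,cv2.COLOR_BGR2HSV))
m=np.zeros_like(V); m[145:218,176:246]=((S<60)&(V>150))[145:218,176:246]*255
k=max(cv2.findContours(m,0,1)[0],key=cv2.contourArea);w=np.array([ray("top",u,v,.026)[:2] for u,v in cv2.convexHull(k)[:,0]],np.float32);print("mask",cv2.minAreaRect(w))
go([.585,.2325,.1],7.2)
```

```text
scene cover [0.58537391 0.23273246] [[0.4852 0.2936]
 [0.5024 0.1493]
 [0.6859 0.1692]
 [0.668  0.3188]]
feet top [0.58527332 0.23408965] feet scene [0.58688458 0.23272705]
mask ((0.5874239206314087, 0.23552314937114716), (0.18287049233913422, 0.15071985125541687), 7.354096412658691)
t 46.08 pos [0.6872 0.0126 0.1377] yaw_y 4.4 q6 -0.22 tilt [ 0.  0. -1.] shift [ 9.08 -3.41  1.51] roll -0.57 grip 0.0855 0.0 F [ 0.1 -0.1 -0.2]
```

```bash
python3 -m jog '[[[1,-0.38,0,0,100],[1,-0.38,0,0,100],[1,-0.38,0,0,100],[1,-0.38,0,0,100],[1,-0.38,0,0,100]]]' >/dev/null
python3 -m jog '[[[1,-0.38,0,0,100],[1,-0.38,0,0,100],[1,-0.38,0,0,100],[1,-0.38,0,0,100],[0,0,0,-0.55,100]]]' >/dev/null
python3 -m jog '[[[0,0,0.5,0,100],[0,0,0.5,0,100],[0,0,0,0,100]]]' >/dev/null
python3 -c "
from h import *
go([.5862,.233,.06],7.2)"
```

```text
t 47.7 pos [0.5838 0.2299 0.1109] yaw_y 7.1 q6 0.07 tilt [-0.004 -0.001 -1.   ] shift [0.11 0.12 2.04] roll -0.03 grip 0.0852 0.0 F [-0.2  0.4  0.7]
```

```bash
python3 -m jog '[[[0.11,0.1,1,0,100],[0,0,1,0,100],[0,0,0,0,100],[0,0,0,0,100]]]' >/dev/null
python3 -c "
from h import *
go([.5862,.233,.02],7.2)
sc=snap('scene','s6.png')
cv2.imwrite('pics/c10.png',cv2.resize(sc[110:200,210:320],None,fx=6,fy=6,interpolation=cv2.INTER_CUBIC))"
```

```text
t 48.2 pos [0.5879 0.2333 0.0639] yaw_y 7.1 q6 0.08 tilt [ 0.001  0.    -1.   ] shift [-0.   -0.07  1.76] roll -0.03 grip 0.0853 0.0 F [0.2 0.3 0.3]
```

View pics/c10.png

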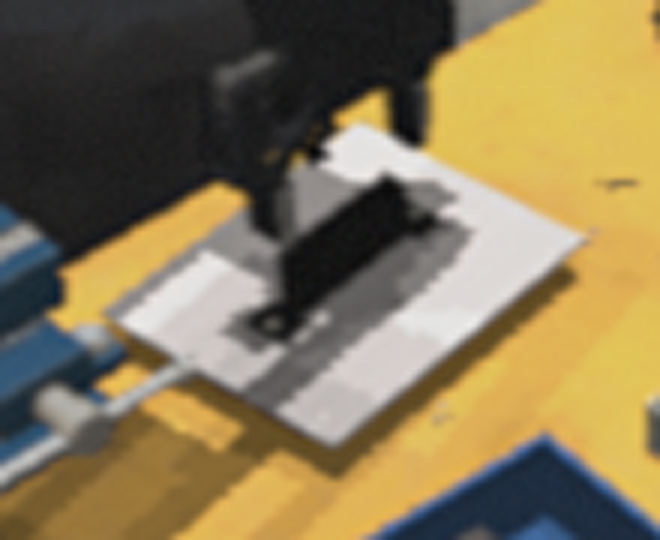

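The fingertips (crop 268,235 and 410,145) straddle the pull's two ends (283,250 and 390,178) centrally. I ease down.

```bash
python3 -m jog '[[[0,-0.03,0.5,0,100],[0,0,0.3,0,100],[0,0,0,0,100]]]'
python3 -m jog '[[[0,0,0.4,0,100],[0,0,0.4,0,100],[0,0,0.05,0,100],[0,0,0,0,100]]]'
```

```text
t: 48.62
eef_pos: [0.5856, 0.2331, 0.042]
tool_rot: [-2.079, -2.354, 0.003]
ft_force: [-0.9, -0.4, 0.5]
grip_width: 0.0856
grip_force: 0.0
t: 49.12
eef_pos: [0.5864, 0.2333, 0.0215]
tool_rot: [-2.079, -2.355, 0.001]
ft_force: [0.4, -0.3, -0.9]
grip_width: 0.0853
grip_force: 0.0
```

Clean descent, no contact. Close at 30 N, and lift a little.

```bash
python3 -m jog '[[[0,0,0,0,60],[0,0,0,0,60],[0,0,0,0,60],[0,0,0,0,60]]]' 30
python3 -m jog '[[[0,0,-0.5,0,60],[0,0,-0.5,0,60],[0,0,-0.5,0,60],[0,0,0,0,60]]]'
```

```text
t: 49.62
eef_pos: [0.5866, 0.2333, 0.0221]
tool_rot: [2.079, 2.355, 0.001]
ft_force: [-0.1, -0.8, 2.3]
grip_width: 0.0791
grip_force: 39.0
t: 50.12
eef_pos: [0.5876, 0.2335, 0.0612]
tool_rot: [2.078, 2.353, 0.004]
ft_force: [0.8, 0.4, -2.6]
grip_width: 0.0794
grip_force: 38.6
```

```bash
python3 -m jog '[[[-0.8,0,0,0,60],[-0.8,0,0,0,60],[-0.8,0,0,0,60],[0,0,0.8,0,60],[0,0,0,0,60]]]'
python3 -m jog '[[[0,0,0.2,0,60],[0,0,0.2,0,60],[0,0,0,0,60]]]'
python3 -c "
from h import *
sc=snap('scene','s7.png')
cv2.imwrite('pics/c11.png',cv2.resize(sc[110:230,190:330],None,fx=5,fy=5,interpolation=cv2.INTER_CUBIC))"
```

```text
t: 50.75
eef_pos: [0.5925, 0.172, 0.0377]
tool_rot: [-2.08, -2.351, 0.005]
ft_force: [-0.3, 0.7, -3.0]
grip_width: 0.0793
grip_force: 38.4
t: 51.12
eef_pos: [0.5955, 0.1729, 0.031]
tool_rot: [2.077, 2.353, 0.002]
ft_force: [0.2, -3.9, 2.7]
grip_width: 0.0795
grip_force: 39.8
```

View pics/c11.png

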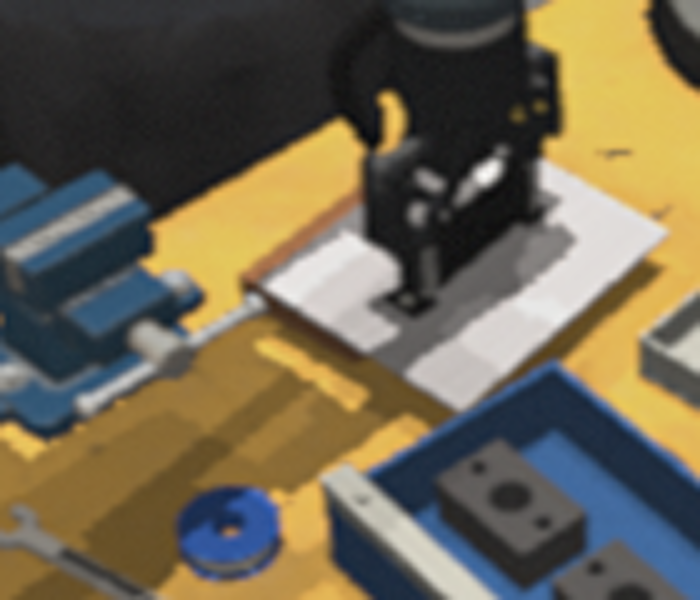

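The brown rest is showing at the cover's left (crop 300,240), so the flange stands on the rest and the lip side hangs free, clear of the housing. I press down to tilt it in the pads.

```bash
python3 -m jog '[[[0,0,0.12,0,60],[0,0,0.12,0,60],[0,0,0,0,60]]]'
python3 -m jog '[[[0,0,0.12,0,60],[0,0,0.12,0,60],[0,0,0,0,60]]]'
python3 - <<'E'
from h import *
sc=snap('scene','s8.png')
# plate outline in scene
H,S,V=cv2.split(cv2.cvtColor(sc,cv2.COLOR_BGR2HSV))
m=np.zeros_like(V); m[130:200,235:330]=((S<45)&(V>90))[130:200,235:330]*255
k=max(cv2.findContours(m,0,1)[0],key=cv2.contourArea);print(cv2.approxPolyDP(cv2.convexHull(k),2.5,True)[:,0].tolist())
E
```

```text
t: 51.55
eef_pos: [0.5958, 0.1731, 0.025]
tool_rot: [2.077, 2.352, 0.003]
ft_force: [0.2, -5.3, 6.1]
grip_width: 0.0796
grip_force: 40.6
t: 51.92
eef_pos: [0.5957, 0.1732, 0.0188]
tool_rot: [2.077, 2.353, 0.003]
ft_force: [1.7, -6.3, 5.3]
grip_width: 0.0795
grip_force: 40.9
[[320, 161], [303, 184], [276, 196], [235, 175], [243, 164], [262, 150], [299, 145]]
```

```bash
python3 -m jog '[[[0,0,-0.5,0,60],[0,0,-1,0,60],[0,0,-1,0,60],[0,0,-1,0,60],[0,0,0,0,60]]]' 60
python3 - <<'E'
from h import *
sc=snap('scene','s9.png')
cv2.imwrite('pics/c12.png',cv2.resize(sc[90:230,190:340],None,fx=4,fy=4,interpolation=cv2.INTER_CUBIC))
s,R=tool();p=s["eef_pos"];print(p)
X=R[:,0];Y=R[:,1]  # tool x = cover x, tool y = -cover y
piv=p+np.array([0,0,.031])   # grasp ~31 mm above underside
for th in(0,.1,.2,.3):
    cx=X*np.cos(th)+np.array([0,0,1])*np.sin(th); cz=-X*np.sin(th)+np.array([0,0,1])*np.cos(th)
    print(th,[((proj("scene",piv+cx*a+Y*b-cz*.027)-[190,90])*4).round().tolist() for a,b in((-.0745,-.093),(-.0745,.093),(.0745,.093),(.0745,-.093))])
E
```

```text
t: 52.6
eef_pos: [0.595, 0.1746, 0.1071]
tool_rot: [2.077, 2.354, 0.006]
ft_force: [-0.9, -0.4, -2.8]
grip_width: 0.0789
grip_force: 75.3
[0.59399321 0.17428537 0.1054133 ]
0 [[362.0, 323.0], [539.0, 180.0], [375.0, 100.0], [194.0, 230.0]]
0.1 [[359.0, 329.0], [535.0, 187.0], [372.0, 91.0], [191.0, 220.0]]
0.2 [[356.0, 335.0], [530.0, 192.0], [370.0, 81.0], [188.0, 210.0]]
0.3 [[351.0, 339.0], [525.0, 197.0], [369.0, 71.0], [185.0, 200.0]]
```

View pics/c12.png

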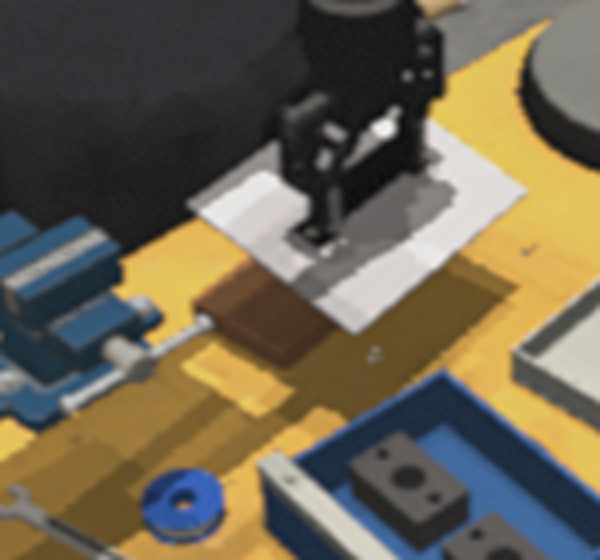

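The cover is lifted and tilted flange-side up (crop corners: lip 357,335 and 527,190, flange 188,205). That matches about 0.23 rad. I lift, travel over the housing and roll a quarter turn.

```bash
python3 -m jog '[[[0,0,-1,0,60],[-1,0,0,0,60],[-1,0,0,0,60],[-1,0,0,0,60],[-1,0,0,0,60]]]' >/dev/null
python3 -m jog '[[[-1,0,0,1,60],[0,0,0,1,60],[0,0,0,1,60],[0,0,0,1,60],[0,0,0,1,60]]]' >/dev/null
python3 -m jog '[[[0,0,0,1,60],[0,0,0,1,60],[0,0,0,1,60],[0,0,0,1,60],[0,0,0,1,60]]]' >/dev/null
python3 -m jog '[[[0,0,0,1,60],[0,0,0,1,60],[0,0,0,1,60],[0,0,0,1,60],[0,0,0,1,60]]]' >/dev/null
python3 -m jog '[[[0,0,0,1,60],[0,0,0,1,60],[0,0,0,1,60],[0,0,0,1,60],[0,0,0,1,60]]]'
python3 -c "
from h import *
go([.4925,-.0247,.11],-93.7)"
```

```text
t: 55.78
eef_pos: [0.608, 0.0501, 0.1277]
tool_rot: [-3.14, 0.084, 0.006]
ft_force: [0.2, 0.8, -3.2]
grip_width: 0.079
grip_force: 75.2
t 55.77 pos [0.608  0.0501 0.1277] yaw_y -93.0 q6 1.52 tilt [-0.004  0.001 -1.   ] shift [-4.45  3.23  0.72] roll 0.13 grip 0.079 75.2 F [ 0.2  0.8 -3.2]
```

```bash
python3 -m jog '[[[-0.89,0.64,0,0.15,60],[-0.89,0.64,0,0,60],[-0.89,0.64,0,0,60],[-0.89,0.64,0,0,60],[-0.89,0.64,0,0,60]]]' >/dev/null
python3 -m jog '[[[0,0,0.5,0,60],[0,0,0.3,0,60],[0,0,0,0,60]]]' >/dev/null
cat > m.py <<'E'
from h import *
from scipy.optimize import least_squares
import sys
sc=snap('scene',sys.argv[1]); s,R=tool();p=s["eef_pos"];X=R[:,0];Y=R[:,1];Z=np.array([0,0,1.])
hsv=cv2.cvtColor(sc,cv2.COLOR_BGR2HSV);H,S,V=cv2.split(hsv)
m=((S<45)&(V>90)).astype(np.uint8)*255
def pts(th,dx=0,dy=0):
    piv=p+Z*.031+X*dx+Y*dy;cx=X*np.cos(th)+Z*np.sin(th);cz=-X*np.sin(th)+Z*np.cos(th)
    return [piv+cx*a+Y*b-cz*.027 for a,b in((-.0745,-.093),(-.0745,.093),(.0745,.093),(.0745,-.093))]
g=[proj("scene",q) for q in pts(.23)];print("expected",np.round(g,1).tolist())
x0,y0=np.min(g,0).astype(int)-8;x1,y1=np.max(g,0).astype(int)+8
mm=np.zeros_like(m);mm[y0:y1,x0:x1]=m[y0:y1,x0:x1]
k=max(cv2.findContours(mm,0,1)[0],key=cv2.contourArea);c=cv2.approxPolyDP(cv2.convexHull(k),2,True)[:,0];print("hull",c.tolist())
go([.4925,-.0247,.0732],-93.7)
E
python3 m.py s10.png
```

```text
expected [[261.4, 192.2], [310.5, 235.8], [356.7, 195.5], [305.8, 156.6]]
hull [[363, 170], [363, 204], [312, 235], [263, 193], [288, 171], [345, 161]]
t 56.83 pos [ 0.4935 -0.0229  0.109 ] yaw_y -93.6 q6 1.36 tilt [-0.001  0.001 -1.   ] shift [-0.03  0.07  1.43] roll 0.02 grip 0.0789 75.4 F [-0.4  0.1 -2.5]
```

```bash
python3 -m jog '[[[-0.36,0.03,0,0,60],[-0.36,0.03,0.4,0,60],[0,0,0.3,0,60],[0,0,0,0,60],[0,0,0,0,60]]]'
python3 -m jog '[[[0,0,0.06,0,60],[0,0,0.06,0,60],[0,0,0,0,60]]]'
python3 -m jog '[[[0,0,0.06,0,60],[0,0,0,0,60]]]'
python3 -m jog '[[[0,0,0.06,0,60],[0,0,0,0,60]]]'
```

```text
t: 57.45
eef_pos: [0.4757, -0.0239, 0.0924]
tool_rot: [3.14, -0.1, 0.001]
ft_force: [0.1, 0.2, -2.9]
grip_width: 0.0793
grip_force: 75.3
t: 57.82
eef_pos: [0.4753, -0.0237, 0.0892]
tool_rot: [-3.14, 0.1, 0.0]
ft_force: [0.7, -0.5, -3.3]
grip_width: 0.0788
grip_force: 75.3
t: 58.08
eef_pos: [0.4753, -0.0237, 0.0877]
tool_rot: [-3.14, 0.1, 0.0]
ft_force: [0.2, -0.1, -3.5]
grip_width: 0.0791
grip_force: 75.3
t: 58.32
eef_pos: [0.4753, -0.0237, 0.0862]
tool_rot: [-3.14, 0.1, 0.0]
ft_force: [-0.6, -0.2, -3.1]
grip_width: 0.0793
grip_force: 75.3
```

```bash
python3 -m jog '[[[0,0,0.06,0,60],[0,0,0,0,60]]]' | sed -n 2,4p
python3 -m jog '[[[0,0,0.06,0,60],[0,0,0,0,60]]]'| sed -n 2,4p
python3 -m jog '[[[0,0,0.06,0,60],[0,0,0,0,60]]]'| sed -n 2,4p
```

```text
eef_pos: [0.4753, -0.0237, 0.0847]
tool_rot: [-3.14, 0.1, 0.0]
ft_force: [0.1, -0.3, -3.5]
eef_pos: [0.4752, -0.0237, 0.0832]
tool_rot: [-3.14, 0.1, 0.0]
ft_force: [0.3, 0.4, -2.6]
eef_pos: [0.4752, -0.0237, 0.0817]
tool_rot: [-3.14, 0.1, 0.001]
ft_force: [-0.9, 0.4, -3.0]
```

```bash
python3 -m jog '[[[0,0,0.06,0,60],[0,0,0,0,60]]]' | sed -n 2,4p
python3 -m jog '[[[0,0,0.06,0,60],[0,0,0,0,60]]]'| sed -n 2,4p
```

```text
eef_pos: [0.4757, -0.0238, 0.0808]
tool_rot: [3.14, -0.1, 0.001]
ft_force: [0.5, 2.1, 3.9]
eef_pos: [0.4764, -0.0238, 0.0798]
tool_rot: [3.14, -0.1, 0.003]
ft_force: [0.5, 2.1, 6.2]
```

Contact with the ledge top comes at TCP z 0.081, so the lip is 16.2 mm below the TCP. I back off, then drop in front of the gap.

```bash
python3 -m jog '[[[0,0,-0.5,0,60],[0.5,0,0,0,60],[0.4,0,0,0,60],[0,0,0,0,60]]]' >/dev/null
python3 -c "
from h import *
go([.4955,-.0249,.0702],-93.7)"
```

```text
t 60.08 pos [ 0.4988 -0.0254  0.0909] yaw_y -93.6 q6 1.36 tilt [ 0. -0. -1.] shift [-0.13 -0.01  0.83] roll 0.01 grip 0.079 75.3 F [-0.7  0.6 -3.6]
```

```bash
python3 -m jog '[[[0,0,0.5,0,60],[0,0,0.33,0,60],[0,0,0,0,60]]]' | sed -n 2,4p
python3 -m jog '[[[-0.4,0,0,0,60],[-0.3,0,0,0,60],[0,0,0,0,60]]]' | sed -n 2,4p
python3 -m jog '[[[-0.15,0,0,0,60],[-0.1,0,0,0,60],[0,0,0,0,60]]]' | sed -n 2,4p
```

```text
eef_pos: [0.4966, -0.0248, 0.0692]
tool_rot: [-3.139, 0.1, 0.005]
ft_force: [-0.1, -0.7, -3.4]
eef_pos: [0.4795, -0.0239, 0.0708]
tool_rot: [-3.14, 0.1, 0.0]
ft_force: [-0.4, -1.5, -3.2]
eef_pos: [0.4739, -0.0236, 0.0706]
tool_rot: [-3.14, 0.1, 0.0]
ft_force: [0.4, 0.3, -1.8]
```

```bash
python3 -m jog '[[[-0.06,0,0,0,60],[0,0,0,0,60]]]' | sed -n 2,4p
python3 -m jog '[[[-0.06,0,0,0,60],[0,0,0,0,60]]]' | sed -n 2,4p
python3 -m jog '[[[-0.06,0,0,0,60],[0,0,0,0,60]]]' | sed -n 2,4p
```

```text
eef_pos: [0.4729, -0.0236, 0.0707]
tool_rot: [3.14, -0.1, 0.001]
ft_force: [1.1, 0.4, -2.9]
eef_pos: [0.4725, -0.0237, 0.071]
tool_rot: [3.14, -0.101, 0.005]
ft_force: [4.6, 0.3, -3.0]
eef_pos: [0.4722, -0.0238, 0.0714]
tool_rot: [3.139, -0.102, 0.009]
ft_force: [7.3, -0.0, -3.9]
```

The lip has met the stop under the ledge with about 0.2 rad of tilt. Now I swing it down with a light grip.

```bash
python3 -m jog '[[[0.05,0,0,0,60],[0,0,0.1,0,60],[0,0,0,0,60]]]' 25 | sed -n 2,6p
python3 -m jog '[[[0.05,0,0.12,0,60],[0.06,0,0.12,0,60],[0,0,0,0,60]]]' | sed -n 2,6p
```

```text
eef_pos: [0.4725, -0.0238, 0.0687]
tool_rot: [3.14, -0.101, 0.005]
ft_force: [5.8, -0.1, -0.9]
grip_width: 0.079
grip_force: 75.5
eef_pos: [0.4753, -0.0239, 0.0634]
tool_rot: [3.139, -0.099, 0.005]
ft_force: [3.5, 0.9, 9.4]
grip_width: 0.0788
grip_force: 77.4
```

```bash
python3 -m jog '[[[0.05,0,0.12,0,60],[0.06,0,0.12,0,60],[0,0,0,0,60]]]' 20 | sed -n 2,6p
python3 -m jog '[[[0.04,0,0.1,0,60],[0,0,0,0,60]]]' | sed -n 2,6p
python3 m.py s11.png
```

```text
eef_pos: [0.4786, -0.0242, 0.0573]
tool_rot: [3.139, -0.099, 0.007]
ft_force: [5.7, 1.2, 7.1]
grip_width: 0.0789
grip_force: 77.4
eef_pos: [0.4796, -0.0243, 0.055]
tool_rot: [3.139, -0.099, 0.007]
ft_force: [5.2, 1.0, 8.5]
grip_width: 0.079
grip_force: 77.8
expected [[259.3, 210.3], [306.8, 254.1], [351.9, 214.1], [302.6, 174.8]]
hull [[255, 206], [285, 191], [326, 199], [349, 218], [307, 251], [301, 251]]
t 63.38 pos [ 0.4796 -0.0243  0.055 ] yaw_y -93.6 q6 1.35 tilt [ 0.004 -0.001 -1.   ] shift [ 0.52 -0.02 -0.73] roll 0.02 grip 0.0789 77.8 F [6.7 1.1 7.1]
```

```bash
python3 -m jog '[[[0.05,0,0.08,0,60],[0,0,0,0,60]]]' | sed -n 2,4p
python3 -m jog '[[[0.03,0,0.08,0,60],[0,0,0,0,60]]]' | sed -n 2,4p
python3 -m jog '[[[0,0,0.06,0,60],[0,0,0,0,60]]]' | sed -n 2,4p
```

```text
eef_pos: [0.4804, -0.0244, 0.0528]
tool_rot: [3.139, -0.099, 0.006]
ft_force: [5.7, 0.1, 6.6]
eef_pos: [0.4811, -0.0244, 0.0509]
tool_rot: [3.139, -0.099, 0.006]
ft_force: [4.9, 0.4, 7.7]
eef_pos: [0.4812, -0.0244, 0.0508]
tool_rot: [3.139, -0.098, 0.006]
ft_force: [-0.9, 2.0, 21.9]
```

Firm stop at the expected height: it looks seated. Release, raise, and measure.

```bash
python3 -m jog '[[[0,0,-0.04,0,100],[0,0,0,0,100],[0,0,0,0,100],[0,0,0,0,100]]]' | sed -n 2,6p
python3 -m jog '[[[0,0,-0.5,0,100],[0,0,-1,0,100],[0,0,-1,0,100],[0,0,-1,0,100],[0,0,-1,0,100]]]' | sed -n 2,6p
python3 -m jog '[[[0,-1,-1,0,100],[0,-1,-1,0,100],[0,-1,-1,0,100],[0,-1,0,0,100],[0,-1,0,0,100]]]' >/dev/null
python3 -m jog '[[[0,-1,0,0,100],[0,-1,0,0,100],[0,-1,0,0,100],[0,-1,0,0,100],[0,-1,0,0,100]]]' | sed -n 1,3p
python3 - <<'E'
from h import *
sc=snap('scene','s12.png');im=snap('top','t12.png')
th=np.radians(-3.7);X=np.array([np.cos(th),np.sin(th),0]);Y=np.array([-np.sin(th),np.cos(th),0]);Z=np.array([0,0,1])
c=np.array([.4827,-.0243,.056])
Q=[c+X*a+Y*b for a,b in((-.063,.093),(-.063,-.093),(.0745,-.093),(.0745,.093))]
for n,I in(("scene",sc),("top",im)):
    g=np.array([proj(n,q) for q in Q]);print(n,"exp",g.round(1).tolist())
    H,S,V=cv2.split(cv2.cvtColor(I,cv2.COLOR_BGR2HSV));m=((S<45)&(V>110)).astype(np.uint8)*255
    x0,y0=g.min(0).astype(int)-6;x1,y1=g.max(0).astype(int)+6
    mm=np.zeros_like(m);mm[y0:y1,x0:x1]=m[y0:y1,x0:x1]
    k=max(cv2.findContours(mm,0,1)[0],key=cv2.contourArea);print(cv2.contourArea(k),cv2.approxPolyDP(cv2.convexHull(k),2,True)[:,0].tolist())
E
```

```text
eef_pos: [0.4789, -0.0239, 0.0487]
tool_rot: [-3.14, 0.1, 0.002]
ft_force: [0.7, -0.3, -0.2]
grip_width: 0.0853
grip_force: 0.0
eef_pos: [0.4793, -0.024, 0.1632]
tool_rot: [3.14, -0.1, 0.001]
ft_force: [0.1, 0.1, 0.3]
grip_width: 0.0853
grip_force: 0.0
t: 66.5
eef_pos: [0.4951, 0.2263, 0.2374]
tool_rot: [-3.14, 0.1, -0.001]
scene exp [[260.9, 205.3], [308.7, 249.1], [351.0, 220.1], [302.5, 180.7]]
3336.5 [[300, 182], [349, 219], [343, 226], [306, 251], [302, 251], [255, 207]]
top exp [[269.9, 247.7], [344.9, 252.9], [348.2, 198.3], [274.7, 193.2]]
4448.5 [[347, 199], [351, 235], [344, 257], [292, 257], [268, 254], [274, 195], [311, 195]]
```

The plate's flange-side corners sit within 2 px of a flat, seated cover in both views. I confirm it with a gentle push of shut fingers on the flange side, where contact at z 0.056 is expected.

```bash
python3 -m jog '[[[0.6,1,0,0,0],[0.6,1,0,0,0],[0.6,1,0,0,0],[0.6,1,0,0,0],[0,1,0,0,0]]]' >/dev/null
python3 -m jog '[[[0,1,0,0,0],[0,1,0,0,0],[0,1,0,0,0],[0,1,0,0,0],[0,1,0,0,0]]]' >/dev/null
python3 -m jog '[[[0,0,1,0,0],[0,0,1,0,0],[0,0,1,0,0],[0,0,1,0,0],[0,0,1,0,0]]]' >/dev/null
python3 -m jog '[[[0,0,1,0,0],[0,0,0,0,0]]]' >/dev/null
python3 -c "
from h import *
go([.537,-.028,.058],None)"
```

```text
t 68.72 pos [ 0.5374 -0.0281  0.0853] yaw_y -93.7 q6 1.38 tilt [-0.004  0.001 -1.   ] shift [-0.01 -0.    1.09] roll None grip -0.0001 0.0 F [0.4 0.2 0.1]
```

```bash
python3 -m jog '[[[0,0,0.5,0,0],[0,0,0.3,0,0],[0,0,0.2,0,0],[0,0,0,0,0]]]' | sed -n 2,4p
python3 -m jog '[[[0,0,0.1,0,0],[0,0,0,0,0]]]' | sed -n 2,4p
python3 -m jog '[[[0,0,0.1,0,0],[0,0,0,0,0]]]' | sed -n 2,4p
```

```text
eef_pos: [0.5391, -0.0277, 0.0614]
tool_rot: [-3.14, 0.1, 0.001]
ft_force: [0.3, 0.1, -0.7]
eef_pos: [0.5392, -0.0278, 0.0591]
tool_rot: [3.14, -0.1, 0.0]
ft_force: [-0.5, -0.3, -0.5]
eef_pos: [0.5391, -0.0278, 0.0564]
tool_rot: [-3.14, 0.1, 0.0]
ft_force: [-0.3, -0.7, 0.3]
```

```bash
python3 -m jog '[[[0,0,0.06,0,0],[0,0,0,0,0]]]' | sed -n 2,4p
python3 -m jog '[[[0,0,0.06,0,0],[0,0,0,0,0]]]' | sed -n 2,4p
python3 -m jog '[[[0,0,-1,0,0],[0,0,-1,0,0],[0,0,-1,0,0],[0,0,-1,0,0],[0,0,0,0,0]]]' | sed -n 1,4p
python3 - <<'E'
from h import *
sc=snap('scene','s13.png')
# gauge check: dark/grey blob over stand near start pixel
a=cv2.imread('pics/scene0.png')[250:300,325:362].astype(int);b=sc[250:300,325:362].astype(int);print("gauge diff",np.abs(a-b).mean(), ctrl.sense()["t"])
for z in(.096,):
    H,S,V=cv2.split(cv2.cvtColor(sc,cv2.COLOR_BGR2HSV));m=np.zeros_like(V);m[258:275,334:355]=((S<60)&(V>110))[258:275,334:355]*255
    k=max(cv2.findContours(m,0,1)[0],key=cv2.contourArea);M=cv2.moments(k);print(M['m10']/M['m00'],M['m01']/M['m00'])
E
```

```text
eef_pos: [0.5393, -0.0278, 0.0561]
tool_rot: [3.14, -0.1, 0.001]
ft_force: [-2.9, 0.9, 7.3]
eef_pos: [0.5393, -0.0278, 0.056]
tool_rot: [3.14, -0.099, 0.002]
ft_force: [-6.9, 1.4, 20.0]
t: 70.85
eef_pos: [0.5407, -0.0281, 0.1555]
tool_rot: [3.139, -0.1, 0.007]
ft_force: [-0.3, 0.3, -0.9]
gauge diff 3.74018018018018 70.9
343.56306306306305 263.2477477477477
```

The push met a hard stop at z 0.056, so the cover is flat and fully seated. The gauge top is within 1 px of its starting position. I hand in.

```bash
python3 -c "
from station import ctrl
print(ctrl.sign_off())"
```

```text
the job is handed in; nothing more can be done
None
```

The job is handed in at about 71 s: both good blocks (the pin passed) are in the housing under its hooked and seated cover, the gauge is back in its stand, and the other two are in the tray; one was tried and refused the pin, the other I judged undersize from its visibly small bore without trying the gauge in it.

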